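# Set out the gilding row

### The job

Get the mosaic shelf ready for gilding: lift the glue pot off its warmer by the handle and set it down left of the turquoise cup, then lower the warmer's guard gently onto its stops. Set out whichever of these are there around the cup and chrome cap: the long tile in front of the cup and the burnishing stick behind it, both lying parallel to the row, the square tile midway between cup and cap, the six-sided tile in front of the cap and the round tile to the right of the cap. Cup and cap mark the row and stay where they are; do not push the jars, bottles, brush or cork block aside.

Things in the scene. Friction and masses are not known exactly. Their poses are not given: they have to be found in the camera images.
- warmer: white bench glue warmer, 150 x 150 mm, 50 mm high, fixed; a round dark hotplate (104 mm across, top 56 mm up) in its middle. Origin: centre of its underside; x points to its hinge side (away from the robot), z up
- guard (a joint): hinge of the warmer's flat aluminium guard plate (142 x 142 x 6 mm): 0 = lowered flat on its rubber stops over the hotplate, about 1.6 to 1.85 rad = standing open; the hinge is stiff, the guard stays where it is left. Moving it takes about 2 to 4 N at the handle
- guard_hinge (a point): middle of the guard's hinge line, 70 mm along the warmer's +x and 66 mm up; the hinge axis is the warmer's y axis
- guard_handle (a point): middle of the guard's wooden bar handle: round, 12 mm thick, 80 mm long, parallel to the hinge, 125 mm from the hinge line along the plate and 35 mm off the plate's outer face (29 mm above the 6 mm plate); on top when lowered, on the far side when open
- pot: lidded steel glue pot, 84 mm across, 67 mm to the top of the lid, about 0.4 kg, starts on the hotplate. Origin: centre of its underside. A fixed arched handle spans it along its y axis
- pot_handle (a point): middle of the pot's arched handle: round bar 12 mm thick, straight for 66 mm along the pot's y axis, 118 mm above the pot's underside (50 mm free space below)
- cup: turquoise ceramic cup, 72 mm across the rim, 70 mm high, heavy. Origin: centre of its underside. Its y axis points along the row: from the chrome cap towards the cup and on (LEFT); its x axis points BEHIND (away from the robot, square to the row), so -x is IN FRONT. It starts turned by up to 0.2 rad
- cap: chrome spray-bottle cap standing on its open end, 50 mm across, 70 mm high, 185 to 200 mm to the right of the cup. Origin: centre of its underside; axes parallel to the cup's
- long_tile: long gold-leaf amber glass tile, 14 mm thick, lying flat; origin: centre of its underside. May be absent. 100 mm along its x, 40 mm along its y
- square_tile: square gold-leaf amber glass tile, 14 mm thick, lying flat; origin: centre of its underside. May be absent. 60 x 60 mm
- hex_tile: six-sided gold-leaf amber glass tile, 14 mm thick, lying flat; origin: centre of its underside. May be absent. 60 mm across flats (flats face its +y and -y and every 60 degrees), 69 mm across corners
- round_tile: round gold-leaf amber glass tile, 14 mm thick, lying flat; origin: centre of its underside. May be absent. 60 mm in diameter
- stick: wooden burnishing stick, lying; 160 mm along its x (x from -80 to +80 mm), handle 18 mm wide (y) and 16 mm high, thinner round tip from x = +50 mm on. Origin: middle of its length, underside. May be absent
- jar: bystander: green glass jar, 60 mm across, 85 mm high
- glue_bottle: bystander: white bottle, 60 mm across, 150 mm high
- spray_bottle: bystander: grey bottle, 66 mm across, 170 mm high
- brush: bystander: brush lying on the table, 170 mm long
- cork_block: bystander: cork block, 75 x 50 x 30 mm
- small_jar: bystander: small clear jar, 52 mm across, 60 mm high

How it is judged:
By the outcome, as a careful person would: the job done as asked, in the order asked, and still so for the second after the job is handed in, with the robot touching nothing.
Of long_tile, square_tile, hex_tile, round_tile, stick only 3 to 5 are there at a start; the rules pass over those that are not, and their reading is None.
At some moment in a run one of long_tile, square_tile, hex_tile, round_tile, stick may be knocked a few centimetres aside while the robot is not near it.
It also fails if it takes over 210 s, if anything falls off the work surface, if the arm or the gripper's body presses on something with over 40 N, if the wrist force passes 120 N, or if a joint passes its speed limit or range.

### The arm

A 6-joint arm with a two-finger parallel gripper is mounted at the origin on the work surface. World frame = base frame: x ahead of the robot, y to its left, z up, the work surface at z = 0. Lengths are in m, angles in rad, forces in N, time in s.
With the tool pointing down it reaches from about 0.325 to 0.85 m from the base axis. Payload 4.4 kg.
Tool frame: the origin (TCP) lies at the very end of the fingers, on their centre line; the grasp point (between the pads) lies 19 mm behind it (manip.grip_point_offset is the distance from the TCP to the grasp point, in m); z points along the fingers, y is the line along which they close (so a half turn about z gives the same grasp; the last joint's range is limited). The gripper opens to 94 mm and grips with 3 to 60 N. Pads are 16 mm wide; open, the fingers measure 119 mm over their backs; the gripper's body (75 mm by 177 mm) begins 78 mm behind the grasp point.
Start: joints at [1.143, 0.207, 1.542, -0, 1.393, -0.15], TCP at [0.158, 0.553, 0.205] pointing down, gripper open.
Joint ranges: [-2.73, 2.73], [-0.86, 2.22], [0.23, 2.46], [-1.11, 4.25], [0.08, 2.63], [-2.82, 2.82]. Speed limits (rad/s): [2.79, 2.79, 3.14, 3.14, 3.14, 3.14].

### API

Orientations are given as a unit quaternion [x, y, z, w].
In Python, from bench import manip, grab_frame, camera_info, nets gives the robot as it stands.
- The arm moves only by the tool play_rows, never from a script. Its argument "commands" is a list of rows, each an object of numbers: "x", "y", "z": the shift along the world's x, y, z as a fraction of full scale; "wx", "wy", "wz": the turn, a rotation vector about the world's x, y, z as a fraction of full scale; "gripper": the opening, from 0 (shut) to 1 (fully open). A call has 1 to 8 rows; each row is the pose to reach, as a shift and turn from the pose commanded when the call began; what a row does not reach only later rows make up. Full scale, the value 1, is 0.25 m for a shift and pi/2 rad for a turn. A row lasts 1/12 s, in which the tool goes at most 41.7 mm and 7.16 degrees, less where a joint would pass 70% of its speed; a pose out of reach is approached as far as the arm can. A call with a number of a shift or a turn outside -1 to 1 is refused whole. A call with a gripper value outside its range is refused whole. The fingers move at their own pace and stop on an object; the grip force is fixed at half the most. Time passes only in rows, so rows that repeat a pose let the fingers close. It gives the time, the measured TCP pose, the force, the opening and the grip force at its end, in the units of the state.
- manip.read_state(): the state, without advancing time (a new reading comes with each control period).
- grab_frame(name): name is "scene" or "top" or "wrist"; returns the picture (480x640x3 uint8, red, green, blue); there is no depth.
- camera_info(name): a dict with "mtx" (3x3 intrinsics, pixels), "k1" (the pictures are not rectified: a ray, as slopes to the right and down, at radius r is drawn at 1 + k1 r^2 times it, then the intrinsics apply), "R" (3x3) and "t" (3): a world point X has camera coordinates R X + t; the wrist camera has in their place "mount" (4x4, takes a point from camera to tool coordinates, whose origin is the TCP and whose axes are the flange's). Camera axes: x right, y down, z forward; pixel columns grow to the right and rows downward; lengths in m; the calibration is good to about 2 mm. A picture is of the moment at which its call begins: read the wrist's pose just before it. camera_info takes no time and is no camera call.
- manip.finish_job(): hands the job in; it is judged then, once.
Trained networks look in the newest picture that a camera, given by its name, has taken for a name from the list of things; names that differ only in an ending like _2 or _b are one class to them, and where a whole thing is asked for, a point or a joint stands for the part that bears it (a point fixed in the world has none). Each returns a list of dicts, best first, with "confidence" (0 to 1); they miss things now and then, are a little off and sometimes report something else, mostly with a low value. They report only what shows in the picture. A call takes as long as a camera call.
- nets.recognise(camera, target): "bbox" ([centre column, centre row, width, height] in pixels, round what is visible of it).
- nets.masks_of(camera, target): "pixels" (480x640 bool, what is visible of it) and "bbox" ([centre column, centre row, width, height] in pixels, round what is visible of it).
The state is a dict: "t": time; "qpos": joint angles; "joint_vel": joint speeds; "joint_efforts": joint torques, N m; "tcp_pos": TCP position; "tcp_rot": TCP orientation; "contact_force": force on the tool from outside, world axes, zero at the start; "ft_torque": the same for the moment, N m; "opening": finger opening in m; "grasp_force": force on a finger pad.
Only numpy, scipy, OpenCV 4.12 (cv2) and the standard library are available. Lean on these libraries where they do the work, as an engineer would, in place of code of your own. Each camera call takes 0.05 s, during which the arm holds its last target. There are 200 camera calls.

## Working session

There is one attempt and no reset: what is moved stays moved. The work goes in short steps, Python scripts to look and compute and a tool call to move; the robot and the scene stay as the last step left them, time stands still between calls to the robot, and variables do not carry over. Pictures are saved under pics/ and viewed, at most 14 in all, crops included, and the job is handed in when it is done.

Besides the shell and the picture viewer there is one more tool, called after ">>>" in YAML: its name, and indented under it one key for each argument. play_rows: Moves the arm, as the interface text tells. Shift numbers are shares of 0.25 m and turn numbers shares of pi/2 rad, none past 1 either way. Its arguments: {"type":"object","properties":{"commands":{"type":"array"}},"required":["commands"]}

```bash
mkdir -p pics; ls; cat > h.py <<'E'
import numpy as np, cv2
from bench import manip, grab_frame, camera_info, nets
from scipy.spatial.transform import Rotation as Ro
def cam(name, st=None):
    c=camera_info(name); K=np.array(c["mtx"]); k1=c["k1"]
    if name=="wrist":
        st=st or manip.read_state()
        T=np.eye(4); T[:3,:3]=Ro.from_quat(st["tcp_rot"]).as_matrix(); T[:3,3]=st["tcp_pos"]
        M=np.linalg.inv(T@np.array(c["mount"])); R,t=M[:3,:3],M[:3,3]
    else: R,t=np.array(c["R"]),np.array(c["t"])
    return K,k1,R,t
def proj(c,X):
    K,k1,R,t=c; p=np.atleast_2d(X)@R.T+t; s=p[:,:2]/p[:,2:]
    s=s*(1+k1*(s**2).sum(1,keepdims=True)); return s@K[:2,:2].T+K[:2,2]
def ray(c,uv):
    K,k1,R,t=c; uv=np.atleast_2d(np.asarray(uv,float))
    d=cv2.undistortPoints(uv.reshape(-1,1,2),K,np.array([k1,0,0,0.])).reshape(-1,2)
    return -R.T@t, np.c_[d,np.ones(len(d))]@R
def at_z(c,uv,z):
    o,d=ray(c,uv); return (o+d*((z-o[2])/d[:,2])[:,None])
def save(img,n): cv2.imwrite(f"pics/{n}.png",cv2.cvtColor(img,cv2.COLOR_RGB2BGR))
E
python3 - <<'E'
from h import *
for n in("scene","top"):
    save(grab_frame(n),n+"0"); c=cam(n); print(n,-c[2].T@c[3],c[2][2])
print(camera_info("wrist"))
c=cam("top")
for n in "warmer guard pot cup cap long_tile square_tile hex_tile round_tile stick jar glue_bottle spray_bottle brush cork_block small_jar".split():
    for d in nets.masks_of("top",n)[:2]:
        m=d["pixels"];v,u=np.nonzero(m)
        print(n,round(d["confidence"],2),np.round(d["bbox"]),np.round(at_z(c,[u.mean(),v.mean()],0.014),3))
E
```

```text
pics
scene [ 1.38948449 -0.24883922  0.88336714] [-0.71073036  0.29108038 -0.64041749]
top [0.38877992 0.07545288 1.62449887] [ 0.10457109 -0.01108257 -0.99445566]
{'mtx': array([[336.41078206,   0.        , 319.45088362],
       [  0.        , 336.41078206, 244.64242188],
       [  0.        ,   0.        ,   1.        ]]), 'k1': -0.06141040388745758, 'mount': array([[-7.49984445e-04, -9.73870522e-01, -2.27102718e-01,
         6.63022676e-02],
       [ 9.99999609e-01, -8.36709207e-04,  2.85607681e-04,
         1.05720722e-03],
       [-4.68163837e-04, -2.27102415e-01,  9.73870769e-01,
        -1.79281985e-01],
       [ 0.00000000e+00,  0.00000000e+00,  0.00000000e+00,
         1.00000000e+00]])}
warmer 0.68 [233. 266.  58.  67.] [[0.475 0.358 0.014]]
guard 0.61 [228. 243.  58.  21.] [[0.547 0.395 0.014]]
pot 0.73 [228. 273.  30.  28.] [[0.444 0.376 0.014]]
cup 0.86 [351. 254.  22.  27.] [[ 0.521 -0.009  0.014]]
cap 0.59 [408. 252.  12.  17.] [[ 0.526 -0.198  0.014]]
cap 0.52 [248. 211.  14.  52.] [[0.657 0.328 0.014]]
long_tile 0.54 [472. 242.  14.  28.] [[ 0.558 -0.41   0.014]]
long_tile 0.48 [228. 241.  51.  27.] [[0.547 0.387 0.014]]
square_tile 0.61 [405. 209.  20.  17.] [[ 0.659 -0.19   0.014]]
hex_tile 0.83 [288. 216.  18.  22.] [[0.642 0.197 0.014]]
hex_tile 0.57 [403. 209.  20.  17.] [[ 0.66  -0.189  0.014]]
round_tile 0.72 [473. 273.  12.  20.] [[ 0.454 -0.414  0.014]]
jar 0.52 [305. 299.  18.  21.] [[0.366 0.142 0.014]]
glue_bottle 0.6 [324. 173.  19.  26.] [[0.782 0.079 0.014]]
spray_bottle 0.8 [444. 185.  26.  24.] [[ 0.749 -0.319  0.014]]
cork_block 0.75 [474. 274.  15.  15.] [[ 0.455 -0.414  0.014]]
cork_block 0.65 [442. 305.  24.  28.] [[ 0.341 -0.305  0.014]]
small_jar 0.64 [184. 267.  19.  17.] [[0.464 0.526 0.014]]
```

```bash
python3 - <<'E'
import cv2
a=cv2.imread("pics/top0.png")[140:340,150:510]; cv2.imwrite("pics/top0c.png",cv2.resize(a,None,fx=2.2,fy=2.2,interpolation=cv2.INTER_CUBIC))
E
```

```text
(no output)
```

View pics/scene0.png

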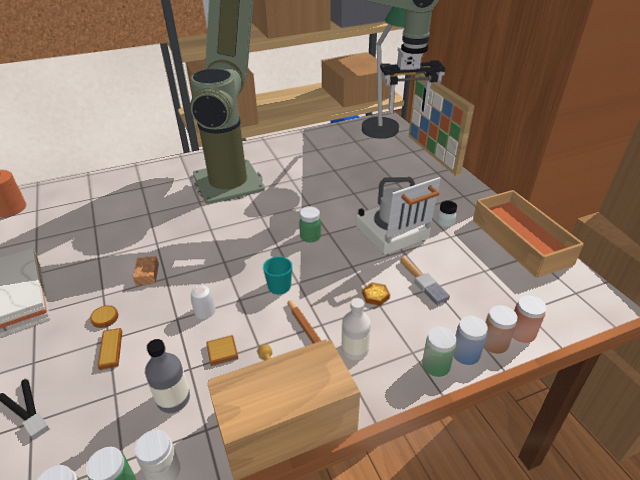

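View pics/top0c.png

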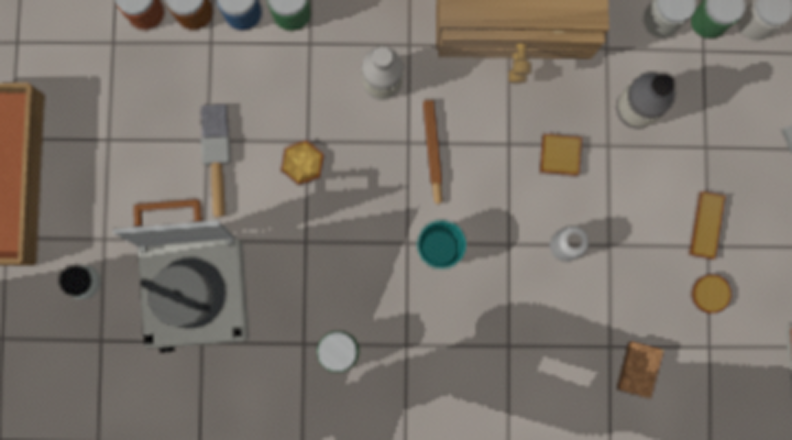

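The five workpieces are all there. In the crop they sit at: hex (302,162), stick (432,150), square (561,155), long (708,225), round (712,293). The pot is on the warmer at (188,292), with the guard open behind it. I'll raise the arm for a wrist view.

>>> play_rows:
  commands:
    - {"z": 0.9}
    - {"z": 0.9}
    - {"z": 0.9}
    - {"z": 0.9}
    - {"z": 0.9}
    - {"z": 0.9}
    - {"z": 0.9}

```text
$.commands[0]: bad value
```

>>> play_rows:
  commands:
    - {"x": 0.8,"y": -0.6}
    - {"x": 0.8,"y": -0.6}
    - {"x": 0.8,"y": -0.6}
    - {"x": 0.8,"y": -0.6}
    - {"x": 0.8,"y": -0.6}
    - {"x": 0.8,"y": -0.6}
    - {"x": 0.8,"y": -0.6}
    - {"x": 0.8,"y": -0.6}

```text
$.commands[0]: bad value
```

```bash
python3 - <<'E'
from h import *
s=manip.read_state(); print(s); c=cam("wrist",s); print(c[2], -c[2].T@c[3])
save(grab_frame("wrist"),"w1")
for n in "warmer guard pot cup pot_handle guard_handle jar small_jar".split():
    for d in nets.masks_of("wrist",n)[:1]: print(n,round(d["confidence"],2),np.round(d["bbox"]))
E
```

```text
{'t': 0.9, 'qpos': array([ 1.14249001e+00,  2.06577218e-01,  1.54145758e+00, -2.02048044e-05,
        1.39349238e+00, -1.50521603e-01]), 'joint_vel': array([-0.00103964, -0.00010661,  0.0010569 , -0.00013856, -0.00083929,
       -0.00064364]), 'joint_efforts': array([-7.19730124e-04, -3.70877552e+01, -2.81766254e+01,  6.98976126e-02,
        2.73899100e-02, -6.85705530e-06]), 'tcp_pos': array([0.15772072, 0.55297402, 0.20547978]), 'tcp_rot': array([1.38444458e-01, 9.90370199e-01, 2.85389248e-05, 1.88737594e-05]), 'contact_force': array([-0.42488484, -0.91668129,  0.45239124]), 'ft_torque': array([-0.00768776,  0.02327039,  0.03337387]), 'grasp_force': 0.0, 'opening': 0.09386204696995862}
[[ 2.74943484e-01  9.61460244e-01  5.29714639e-04]
 [ 9.36298418e-01 -2.67873233e-01  2.27132569e-01]
 [ 2.18520832e-01 -6.19526489e-02 -9.73863705e-01]] [0.0942419  0.57216316 0.384758  ]
warmer 0.88 [253. 410.  38.  13.]
```

View pics/w1.png

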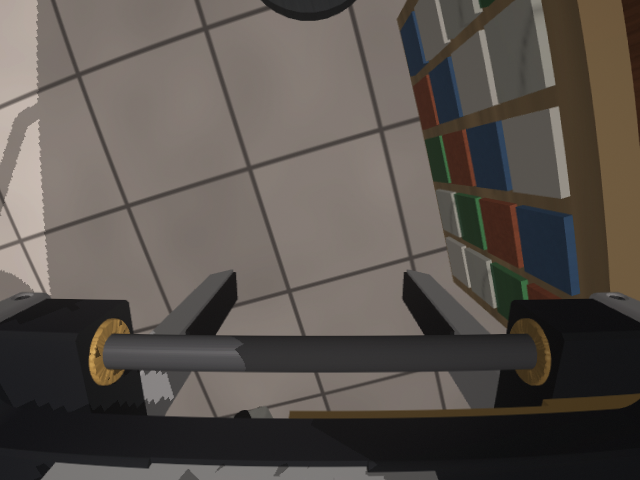

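The rows need every field. This view shows only the empty table, and the gripper hides the rows below about 260.

>>> play_rows:
  commands:
    - {"x": 0,"y": 0,"z": 0.9,"wx": 0,"wy": 0,"wz": 0,"gripper": 1}
    - {"x": 0,"y": 0,"z": 0.9,"wx": 0,"wy": 0,"wz": 0,"gripper": 1}
    - {"x": 0,"y": 0,"z": 0.9,"wx": 0,"wy": 0,"wz": 0,"gripper": 1}
    - {"x": 0,"y": 0,"z": 0.9,"wx": 0,"wy": 0,"wz": 0,"gripper": 1}
    - {"x": 0,"y": 0,"z": 0.9,"wx": 0,"wy": 0,"wz": 0,"gripper": 1}
    - {"x": 0,"y": 0,"z": 0.9,"wx": 0,"wy": 0,"wz": 0,"gripper": 1}
    - {"x": 0,"y": 0,"z": 0.9,"wx": 0,"wy": 0,"wz": 0,"gripper": 1}

```text
t: 1.93
tcp_pos: [0.1584, 0.5547, 0.4375]
tcp_rot: [0.138, 0.99, 0.006, 0.002]
contact_force: [-0.5, 0.1, 0.6]
opening: 0.094
grasp_force: 0.0
```

>>> play_rows:
  commands:
    - {"x": 0.9,"y": -0.4,"z": 0,"wx": 0,"wy": 0,"wz": 0,"gripper": 1}
    - {"x": 0.9,"y": -0.4,"z": 0,"wx": 0,"wy": 0,"wz": 0,"gripper": 1}
    - {"x": 0.9,"y": -0.4,"z": 0,"wx": 0,"wy": 0,"wz": 0,"gripper": 1}
    - {"x": 0.9,"y": -0.4,"z": 0,"wx": 0,"wy": 0,"wz": 0,"gripper": 1}
    - {"x": 0.9,"y": -0.4,"z": 0,"wx": 0,"wy": 0,"wz": 0,"gripper": 1}
    - {"x": 0.9,"y": -0.4,"z": 0,"wx": 0,"wy": 0,"wz": 0,"gripper": 1}
    - {"x": 0.9,"y": -0.4,"z": 0,"wx": 0,"wy": 0,"wz": 0,"gripper": 1}
    - {"x": 0.9,"y": -0.4,"z": 0,"wx": 0,"wy": 0,"wz": 0,"gripper": 1}

```text
t: 2.6
tcp_pos: [0.384, 0.4514, 0.4273]
tcp_rot: [0.14, 0.99, -0.002, -0.002]
contact_force: [-0.3, -0.1, -0.0]
opening: 0.0939
grasp_force: 0.0
```

>>> play_rows:
  commands:
    - {"x": 0.4,"y": -0.2,"z": 0,"wx": 0,"wy": 0,"wz": 0,"gripper": 1}
    - {"x": 0.4,"y": -0.2,"z": 0,"wx": 0,"wy": 0,"wz": 0,"gripper": 1}
    - {"x": 0.4,"y": -0.2,"z": 0,"wx": 0,"wy": 0,"wz": 0,"gripper": 1}
    - {"x": 0.4,"y": -0.2,"z": 0,"wx": 0,"wy": 0,"wz": 0,"gripper": 1}
    - {"x": 0.4,"y": -0.2,"z": 0,"wx": 0,"wy": 0,"wz": 0,"gripper": 1}

```text
t: 3.02
tcp_pos: [0.4823, 0.403, 0.4285]
tcp_rot: [0.139, 0.99, -0.001, -0.002]
contact_force: [-0.8, 0.6, 0.0]
opening: 0.094
grasp_force: 0.0
```

```bash
python3 - <<'E'
from h import *
s=manip.read_state(); print(s["t"],s["tcp_pos"],s["tcp_rot"],s["qpos"]); c=cam("wrist",s)
save(grab_frame("wrist"),"w2")
for n in "warmer guard pot cup jar small_jar hex_tile".split():
    for d in nets.masks_of("wrist",n)[:1]: print(n,round(d["confidence"],2),np.round(d["bbox"]))
E
```

```text
3.0167 [0.48225577 0.40300586 0.42853535] [ 1.38758950e-01  9.90324660e-01 -7.70710246e-04 -1.55810740e-03] [ 5.58074257e-01  2.61319536e-01  1.02852128e+00  8.53674153e-04
  1.85513040e+00 -7.34067296e-01]
warmer 0.98 [293. 219. 123. 162.]
guard 0.73 [298. 263. 108.  75.]
pot 0.89 [282. 193.  72.  62.]
cup 0.7 [202. 394.  44.  48.]
jar 0.77 [148. 185.  57.  34.]
small_jar 0.67 [384. 177.  33.  32.]
hex_tile 0.74 [243. 316.  36.  38.]
```

View pics/w2.png

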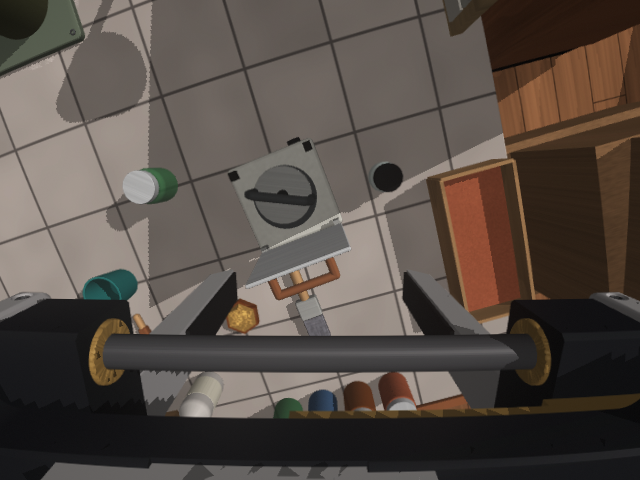

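Handle bar spans about (249,195) to (312,200). The warmer's front corners are near (230,175) and (308,145). I'll zoom in for exact points.

```bash
python3 - <<'E'
import cv2
a=cv2.imread("pics/w2.png")[130:310,215:365]; a=cv2.resize(a,None,fx=3.3,fy=3.3,interpolation=cv2.INTER_CUBIC)
cv2.imwrite("pics/w2c.png",a)
E
```

```text
(no output)
```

View pics/w2c.png

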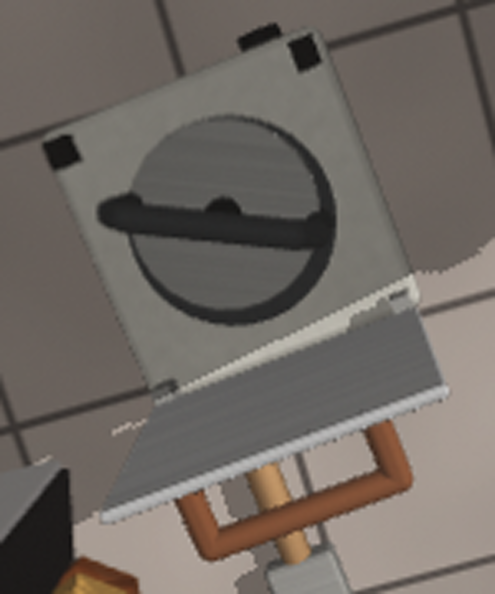

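```bash
python3 - <<'E'
from h import *
s=manip.read_state(); c=cam("wrist",s)
P=lambda L:np.array(L,float)/3.3+[215,130]
f=at_z(c,P([[43,133],[318,30],[413,275],[150,385]]),0.05)
print(f.round(4)); L,Rr=f[1],f[0]   # right in image
print(np.linalg.norm(f[0]-f[1]), np.arctan2(*(f[2]-f[1])[1::-1]),np.arctan2(*(f[3]-f[0])[1::-1]),np.arctan2(*(f[1]-f[0])[1::-1])-np.pi/2)
lid=at_z(c,P([[233,220]]),0.12);print("lid",lid.round(4))
h=at_z(c,P([[112,213],[322,232]]),0.174);print("handle",h.round(4),np.linalg.norm(h[0]-h[1]),h.mean(0),np.arctan2(*(h[1]-h[0])[1::-1]))
# fit warmer pose by least squares incl guard angle
from scipy.optimize import least_squares
obs=P([[43,133],[318,30],[212,550],[407,480],[102,518],[446,390]])
def model(p):
    x,y,a,g=p; Rz=Ro.from_euler('z',a).as_matrix()
    W=[[-.075,-.075,.05],[-.075,.075,.05]]
    def g2(u,w,yy): # u along plate, w off outer face(up when lowered)
        return [.07-u*np.cos(g)+w*np.sin(g), yy, .066+u*np.sin(g)+w*np.cos(g)]
    W+= [g2(.125,.035,-.04),g2(.125,.035,.04),g2(.141,0,-.071),g2(.141,0,.071)]
    return np.array(W)@Rz.T+[x,y,0]
r=least_squares(lambda p:(proj(c,model(p))-obs).ravel(),[.48,.36,-.1,1.7])
print(r.x.round(4),r.fun.reshape(-1,2).round(1)); print(model(r.x).round(3))
E
```

```text
[[0.383  0.2777 0.05  ]
 [0.3736 0.4225 0.05  ]
 [0.5019 0.4355 0.05  ]
 [0.5199 0.2892 0.05  ]]
0.14512803191850795 0.10135394556275885 0.0837681058569901 0.06481841064864291
lid [[0.4463 0.3642 0.12  ]]
handle [[0.4275 0.3259 0.174 ]
 [0.4572 0.4028 0.174 ]] 0.08252010965996076 [0.44233302 0.36433319 0.174     ] 1.201780538318177
[0.453  0.3565 0.0854 1.6203] [[-1.   1.4]
 [ 1.1 -1.5]
 [ 0.9 -0. ]
 [-2.   1. ]
 [-0.  -0.6]
 [ 1.  -0.2]]
[[0.385 0.275 0.05 ]
 [0.372 0.425 0.05 ]
 [0.567 0.326 0.189]
 [0.56  0.406 0.189]
 [0.536 0.292 0.207]
 [0.524 0.434 0.207]]
```

>>> play_rows:
  commands:
    - {"x": 0.28,"y": -1,"z": 0,"wx": 0,"wy": 0,"wz": 0.18,"gripper": 1}
    - {"x": 0.28,"y": -1,"z": 0,"wx": 0,"wy": 0,"wz": 0.18,"gripper": 1}
    - {"x": 0.28,"y": -1,"z": 0,"wx": 0,"wy": 0,"wz": 0.18,"gripper": 1}
    - {"x": 0.28,"y": -1,"z": 0,"wx": 0,"wy": 0,"wz": 0.18,"gripper": 1}
    - {"x": 0.28,"y": -1,"z": 0,"wx": 0,"wy": 0,"wz": 0.18,"gripper": 1}
    - {"x": 0.28,"y": -1,"z": 0,"wx": 0,"wy": 0,"wz": 0.18,"gripper": 1}
    - {"x": 0.28,"y": -1,"z": 0,"wx": 0,"wy": 0,"wz": 0.18,"gripper": 1}
    - {"x": 0.28,"y": -1,"z": 0,"wx": 0,"wy": 0,"wz": 0.18,"gripper": 1}

```text
t: 4.08
tcp_pos: [0.5533, 0.1501, 0.4305]
tcp_rot: [0.0, 1.0, -0.0, 0.0]
contact_force: [-0.1, 0.6, 1.0]
opening: 0.0941
grasp_force: 0.0
```

>>> play_rows:
  commands:
    - {"x": 0.28,"y": -1,"z": 0,"wx": 0,"wy": 0,"wz": 0,"gripper": 1}
    - {"x": 0.28,"y": -1,"z": 0,"wx": 0,"wy": 0,"wz": 0,"gripper": 1}
    - {"x": 0.28,"y": -1,"z": 0,"wx": 0,"wy": 0,"wz": 0,"gripper": 1}
    - {"x": 0.28,"y": -1,"z": 0,"wx": 0,"wy": 0,"wz": 0,"gripper": 1}
    - {"x": 0.28,"y": -1,"z": 0,"wx": 0,"wy": 0,"wz": 0,"gripper": 1}
    - {"x": 0.28,"y": -1,"z": 0,"wx": 0,"wy": 0,"wz": 0,"gripper": 1}
    - {"x": 0.28,"y": -1,"z": 0,"wx": 0,"wy": 0,"wz": 0,"gripper": 1}
    - {"x": 0.28,"y": -1,"z": 0,"wx": 0,"wy": 0,"wz": 0,"gripper": 1}

```text
t: 4.75
tcp_pos: [0.6233, -0.098, 0.4291]
tcp_rot: [-0.001, 1.0, 0.0, -0.001]
contact_force: [0.0, 0.3, 0.1]
opening: 0.0939
grasp_force: 0.0
```

>>> play_rows:
  commands:
    - {"x": 0,"y": 0,"z": 0,"wx": 0,"wy": 0,"wz": 0,"gripper": 1}
    - {"x": 0,"y": 0,"z": 0,"wx": 0,"wy": 0,"wz": 0,"gripper": 1}
    - {"x": 0,"y": 0,"z": 0,"wx": 0,"wy": 0,"wz": 0,"gripper": 1}

```text
t: 5.0
tcp_pos: [0.6227, -0.0944, 0.4312]
tcp_rot: [-0.004, 1.0, 0.0, 0.0]
contact_force: [-1.2, 0.1, -0.0]
opening: 0.0936
grasp_force: 0.0
```

```bash
cat >> h.py <<'E'
H=dict(cup=.07,cap=.07,jar=.085,small_jar=.06,glue_bottle=.15,spray_bottle=.17,cork_block=.03)
def survey(names, tag, skip=()):
    """wrist frame + masks; for tiles: centroid & minAreaRect at the top-face height"""
    s=manip.read_state(); c=cam("wrist",s); save(grab_frame("wrist"),tag); print(s["t"],np.round(s["tcp_pos"],4),np.round(s["qpos"],2))
    for n in names.split():
        for d in nets.masks_of("wrist",n)[:2]:
            m=d["pixels"].astype(np.uint8); z=.012 if "stick" not in n else .009
            cs,_=cv2.findContours(m,cv2.RETR_EXTERNAL,cv2.CHAIN_APPROX_NONE)
            k=max(cs,key=cv2.contourArea).reshape(-1,2); w=at_z(c,k,H.get(n,z))[:,:2]
            (cx,cy),(a,b),an=cv2.minAreaRect((w*1000).astype(np.float32))
            t=np.radians(an if a>=b else an+90)
            mo=cv2.moments((w*1000).astype(np.float32))
            print(f"{n:12s}{d['confidence']:.2f} bbox{np.round(d['bbox']).astype(int)} rect({cx/1000:.4f},{cy/1000:.4f}) cen({mo['m10']/mo['m00']/1e3:.4f},{mo['m01']/mo['m00']/1e3:.4f}) {max(a,b):.0f}x{min(a,b):.0f} long-axis {(t+np.pi/2)%np.pi-np.pi/2:.3f}")
E
python3 - <<'E'
from h import *
survey("cup cap long_tile square_tile hex_tile round_tile stick jar glue_bottle spray_bottle cork_block","w3")
E
```

```text
5.0 [ 0.6227 -0.0944  0.4312] [-0.29  0.26  1.02  0.    1.86 -1.87]
cup         0.58 bbox[377 145  47  46] rect(0.5216,-0.0057) cen(0.5221,-0.0061) 70x69 long-axis -0.752
cap         0.80 bbox[258 149  36  35] rect(0.5303,-0.1898) cen(0.5307,-0.1896) 52x47 long-axis 1.571
long_tile   0.78 bbox[142 168  28  59] rect(0.5601,-0.4085) cen(0.5602,-0.4082) 101x46 long-axis -0.167
long_tile   0.22 bbox[599 166  82  34] rect(0.5216,0.4264) cen(0.5269,0.4421) 178x60 long-axis 1.295
square_tile 0.64 bbox[267 226  40  35] rect(0.6631,-0.1873) cen(0.6631,-0.1875) 61x61 long-axis -0.086
hex_tile    0.68 bbox[479 219  38  36] rect(0.6474,0.1980) cen(0.6469,0.1983) 69x61 long-axis 0.863
round_tile  0.76 bbox[135 108  42  34] rect(0.4585,-0.4124) cen(0.4577,-0.4124) 65x59 long-axis 1.545
stick       0.68 bbox[372 226  12  87] rect(0.6652,0.0040) cen(0.6695,0.0046) 159x19 long-axis 0.108
jar         0.82 bbox[469  46  60  48] rect(0.3807,0.1248) cen(0.3805,0.1249) 90x55 long-axis -0.865
jar         0.46 bbox[479 221  40  40] rect(0.6355,0.1615) cen(0.6358,0.1619) 63x56 long-axis 0.864
glue_bottle 0.64 bbox[400 285   9  28] rect(0.7250,0.0236) cen(0.7241,0.0242) 39x12 long-axis 0.062
spray_bottle0.89 bbox[192 280  67  55] rect(0.7070,-0.2764) cen(0.7068,-0.2741) 114x46 long-axis -0.924
cork_block  0.85 bbox[193  34  40  60] rect(0.3480,-0.2981) cen(0.3480,-0.2983) 80x61 long-axis -0.264
```

View pics/w3.png

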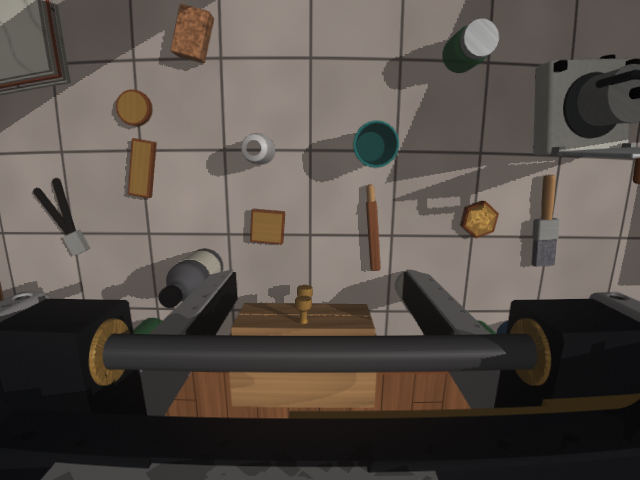

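The view shows cup (377,145), cap (258,149), long (142,168), round (134,107), square (268,227), stick (373,228), hex (480,219), and a low tray of wood beyond. Going for the pot handle.

>>> play_rows:
  commands:
    - {"x": -0.36,"y": 0.92,"z": 0,"wx": 0,"wy": 0,"wz": 0.38,"gripper": 0.65}
    - {"x": -0.36,"y": 0.92,"z": 0,"wx": 0,"wy": 0,"wz": 0.38,"gripper": 0.65}
    - {"x": -0.36,"y": 0.92,"z": 0,"wx": 0,"wy": 0,"wz": 0.38,"gripper": 0.65}
    - {"x": -0.36,"y": 0.92,"z": 0,"wx": 0,"wy": 0,"wz": 0.38,"gripper": 0.65}
    - {"x": -0.36,"y": 0.92,"z": 0,"wx": 0,"wy": 0,"wz": 0.38,"gripper": 0.65}
    - {"x": -0.36,"y": 0.92,"z": 0,"wx": 0,"wy": 0,"wz": 0.38,"gripper": 0.65}
    - {"x": -0.36,"y": 0.92,"z": 0,"wx": 0,"wy": 0,"wz": 0.38,"gripper": 0.65}
    - {"x": -0.36,"y": 0.92,"z": 0,"wx": 0,"wy": 0,"wz": 0.38,"gripper": 0.65}

```text
t: 6.27
tcp_pos: [0.532, 0.1346, 0.4311]
tcp_rot: [-0.298, 0.955, -0.0, 0.001]
contact_force: [-1.0, -0.3, 0.5]
opening: 0.0612
grasp_force: 0.0
```

>>> play_rows:
  commands:
    - {"x": -0.36,"y": 0.92,"z": 0,"wx": 0,"wy": 0,"wz": 0.38,"gripper": 0.65}
    - {"x": -0.36,"y": 0.92,"z": 0,"wx": 0,"wy": 0,"wz": 0.38,"gripper": 0.65}
    - {"x": -0.36,"y": 0.92,"z": 0,"wx": 0,"wy": 0,"wz": 0.38,"gripper": 0.65}
    - {"x": -0.36,"y": 0.92,"z": 0,"wx": 0,"wy": 0,"wz": 0.38,"gripper": 0.65}
    - {"x": -0.36,"y": 0.92,"z": 0,"wx": 0,"wy": 0,"wz": 0.38,"gripper": 0.65}
    - {"x": -0.36,"y": 0.92,"z": 0,"wx": 0,"wy": 0,"wz": 0.38,"gripper": 0.65}
    - {"x": -0.36,"y": 0.92,"z": 0,"wx": 0,"wy": 0,"wz": 0.38,"gripper": 0.65}
    - {"x": -0.36,"y": 0.92,"z": 0,"wx": 0,"wy": 0,"wz": 0.38,"gripper": 0.65}

```text
t: 6.93
tcp_pos: [0.4431, 0.3632, 0.4298]
tcp_rot: [-0.565, 0.825, -0.0, -0.001]
contact_force: [0.3, 0.3, -0.1]
opening: 0.0613
grasp_force: 0.0
```

>>> play_rows:
  commands:
    - {"x": 0,"y": 0,"z": -0.15,"wx": 0,"wy": 0,"wz": 0,"gripper": 0.65}
    - {"x": 0,"y": 0,"z": -0.3,"wx": 0,"wy": 0,"wz": 0,"gripper": 0.65}
    - {"x": 0,"y": 0,"z": -0.45,"wx": 0,"wy": 0,"wz": 0,"gripper": 0.65}
    - {"x": 0,"y": 0,"z": -0.52,"wx": 0,"wy": 0,"wz": 0,"gripper": 0.65}
    - {"x": 0,"y": 0,"z": -0.52,"wx": 0,"wy": 0,"wz": 0,"gripper": 0.65}
    - {"x": 0,"y": 0,"z": -0.52,"wx": 0,"wy": 0,"wz": 0,"gripper": 0.65}

```text
t: 7.43
tcp_pos: [0.4437, 0.3607, 0.2996]
tcp_rot: [-0.563, 0.827, -0.0, -0.001]
contact_force: [0.6, 0.0, 0.8]
opening: 0.0614
grasp_force: 0.0
```

```bash
python3 - <<'E'
from h import *
s=manip.read_state(); print(s["t"],s["tcp_pos"],s["tcp_rot"],s["qpos"])
save(grab_frame("wrist"),"w4"); c=cam("wrist",s)
for n in "pot pot_handle".split():
    for d in nets.masks_of("wrist",n)[:1]: print(n,round(d["confidence"],2),np.round(d["bbox"]))
a=1.2; b=np.array([np.cos(a),np.sin(a),0])
print(proj(c,[[.444,.364,.174]+b*k for k in(-.04,0,.04)]).round())
E
```

```text
7.4333 [0.44373827 0.36068735 0.29958658] [-5.62689686e-01  8.26667202e-01 -2.67547314e-04 -1.25790244e-03] [ 5.31624616e-01  1.45779975e-01  1.41972138e+00 -6.99902038e-04
  1.57856633e+00 -2.23444912e+00]
pot 0.66 [323. 232.  78.  94.]
pot_handle 0.59 [318. 231.  78.  96.]
[[319. 198.]
 [319. 241.]
 [320. 282.]]
```

View pics/w4.png

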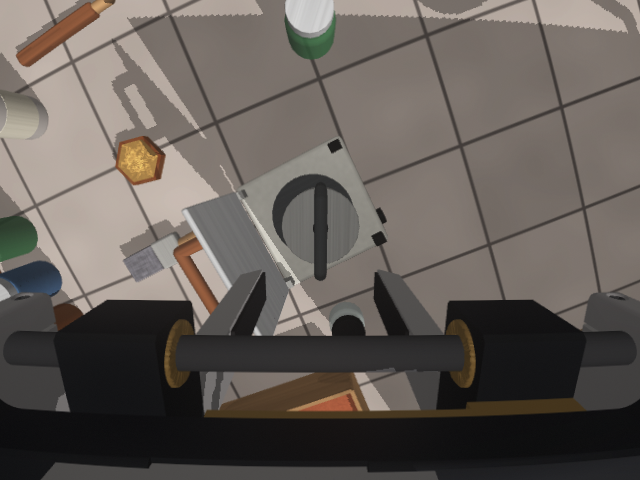

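The bar lies vertically at column 320, rows 180–280, centred a little above the predicted row 241. I'll recompute its centre.

```bash
python3 - <<'E'
from h import *
for p in ([.443,.363,.30],[.4437,.3607,.2996]):
    s=dict(tcp_pos=p,tcp_rot=Ro.from_quat([-.5645,.8255,0,0]).as_quat()); c=cam("wrist",s)
    print(at_z(c,[[319,225]],.122).round(4),at_z(c,[[320,187],[320,273]],.174).round(4),at_z(c,[[320,230]],.174).round(4))
E
```

```text
[[0.4416 0.3607 0.122 ]] [[0.4248 0.3205 0.174 ]
 [0.4542 0.3958 0.174 ]] [[0.4391 0.357  0.174 ]]
[[0.4423 0.3583 0.122 ]] [[0.4255 0.3181 0.174 ]
 [0.4548 0.3934 0.174 ]] [[0.4398 0.3547 0.174 ]]
```

>>> play_rows:
  commands:
    - {"x": -0.01,"y": -0.01,"z": -0.15,"wx": 0,"wy": 0,"wz": 0,"gripper": 0.65}
    - {"x": -0.01,"y": -0.02,"z": -0.3,"wx": 0,"wy": 0,"wz": 0,"gripper": 0.65}
    - {"x": -0.01,"y": -0.02,"z": -0.45,"wx": 0,"wy": 0,"wz": 0,"gripper": 0.65}
    - {"x": -0.01,"y": -0.02,"z": -0.58,"wx": 0,"wy": 0,"wz": 0,"gripper": 0.65}
    - {"x": -0.01,"y": -0.02,"z": -0.58,"wx": 0,"wy": 0,"wz": 0,"gripper": 0.65}
    - {"x": -0.01,"y": -0.02,"z": -0.58,"wx": 0,"wy": 0,"wz": 0,"gripper": 0.65}

```text
t: 8.08
tcp_pos: [0.4403, 0.3577, 0.1558]
tcp_rot: [-0.564, 0.826, -0.0, -0.001]
contact_force: [-1.2, 1.0, 1.2]
opening: 0.0614
grasp_force: 0.0
```

>>> play_rows:
  commands:
    - {"x": 0,"y": 0,"z": 0,"wx": 0,"wy": 0,"wz": 0,"gripper": 0}
    - {"x": 0,"y": 0,"z": 0,"wx": 0,"wy": 0,"wz": 0,"gripper": 0}
    - {"x": 0,"y": 0,"z": 0,"wx": 0,"wy": 0,"wz": 0,"gripper": 0}
    - {"x": 0,"y": 0,"z": 0,"wx": 0,"wy": 0,"wz": 0,"gripper": 0}
    - {"x": 0,"y": 0,"z": 0,"wx": 0,"wy": 0,"wz": 0,"gripper": 0}
    - {"x": 0,"y": 0,"z": 0,"wx": 0,"wy": 0,"wz": 0,"gripper": 0}
    - {"x": 0,"y": 0,"z": 0,"wx": 0,"wy": 0,"wz": 0,"gripper": 0}
    - {"x": 0,"y": 0,"z": 0,"wx": 0,"wy": 0,"wz": 0,"gripper": 0}

```text
t: 8.75
tcp_pos: [0.4404, 0.3579, 0.1556]
tcp_rot: [-0.564, 0.826, -0.0, 0.0]
contact_force: [0.3, -0.2, -0.8]
opening: 0.0113
grasp_force: 27.4
```

>>> play_rows:
  commands:
    - {"x": 0,"y": 0,"z": 0.05,"wx": 0,"wy": 0,"wz": 0,"gripper": 0}
    - {"x": 0,"y": 0,"z": 0.15,"wx": 0,"wy": 0,"wz": 0,"gripper": 0}
    - {"x": 0,"y": 0,"z": 0.28,"wx": 0,"wy": 0,"wz": 0,"gripper": 0}
    - {"x": 0,"y": 0,"z": 0.42,"wx": 0,"wy": 0,"wz": 0,"gripper": 0}
    - {"x": 0,"y": 0,"z": 0.56,"wx": 0,"wy": 0,"wz": 0,"gripper": 0}
    - {"x": 0,"y": 0,"z": 0.66,"wx": 0,"wy": 0,"wz": 0,"gripper": 0}
    - {"x": 0,"y": 0,"z": 0.7,"wx": 0,"wy": 0,"wz": 0,"gripper": 0}
    - {"x": 0,"y": 0,"z": 0.7,"wx": 0,"wy": 0,"wz": 0,"gripper": 0}

```text
t: 9.42
tcp_pos: [0.4413, 0.3587, 0.334]
tcp_rot: [-0.564, 0.826, -0.0, 0.003]
contact_force: [0.5, -0.3, -3.0]
opening: 0.0107
grasp_force: 30.0
```

>>> play_rows:
  commands:
    - {"x": 0.02,"y": -0.08,"z": 0,"wx": 0,"wy": 0,"wz": 0,"gripper": 0}
    - {"x": 0.07,"y": -0.22,"z": 0,"wx": 0,"wy": 0,"wz": 0,"gripper": 0}
    - {"x": 0.11,"y": -0.37,"z": 0,"wx": 0,"wy": 0,"wz": 0,"gripper": 0}
    - {"x": 0.16,"y": -0.52,"z": 0,"wx": 0,"wy": 0,"wz": 0,"gripper": 0}
    - {"x": 0.21,"y": -0.67,"z": 0,"wx": 0,"wy": 0,"wz": 0,"gripper": 0}
    - {"x": 0.25,"y": -0.82,"z": 0,"wx": 0,"wy": 0,"wz": 0,"gripper": 0}
    - {"x": 0.28,"y": -0.93,"z": 0,"wx": 0,"wy": 0,"wz": 0,"gripper": 0}
    - {"x": 0.3,"y": -0.99,"z": 0,"wx": 0,"wy": 0,"wz": 0,"gripper": 0}

```text
t: 10.08
tcp_pos: [0.5142, 0.1068, 0.3269]
tcp_rot: [-0.563, 0.827, 0.001, -0.003]
contact_force: [0.4, 0.3, -3.1]
opening: 0.0109
grasp_force: 30.0
```

>>> play_rows:
  commands:
    - {"x": 0,"y": 0,"z": 0,"wx": 0,"wy": 0,"wz": 0,"gripper": 0}
    - {"x": 0,"y": 0,"z": -0.08,"wx": 0,"wy": 0,"wz": 0,"gripper": 0}
    - {"x": 0,"y": 0,"z": -0.2,"wx": 0,"wy": 0,"wz": 0,"gripper": 0}
    - {"x": 0,"y": 0,"z": -0.35,"wx": 0,"wy": 0,"wz": 0,"gripper": 0}
    - {"x": 0,"y": 0,"z": -0.5,"wx": 0,"wy": 0,"wz": 0,"gripper": 0}
    - {"x": 0,"y": 0,"z": -0.65,"wx": 0,"wy": 0,"wz": 0,"gripper": 0}
    - {"x": 0,"y": 0,"z": -0.75,"wx": 0,"wy": 0,"wz": 0,"gripper": 0}
    - {"x": 0,"y": 0,"z": -0.82,"wx": 0,"wy": 0,"wz": 0,"gripper": 0}

```text
t: 10.75
tcp_pos: [0.5101, 0.1114, 0.1194]
tcp_rot: [-0.564, 0.825, 0.003, -0.004]
contact_force: [-1.4, -0.3, -3.0]
opening: 0.0109
grasp_force: 30.0
```

>>> play_rows:
  commands:
    - {"x": 0,"y": 0,"z": -0.02,"wx": 0,"wy": 0,"wz": 0,"gripper": 0}
    - {"x": 0,"y": 0,"z": -0.04,"wx": 0,"wy": 0,"wz": 0,"gripper": 0}
    - {"x": 0,"y": 0,"z": -0.06,"wx": 0,"wy": 0,"wz": 0,"gripper": 0}
    - {"x": 0,"y": 0,"z": -0.075,"wx": 0,"wy": 0,"wz": 0,"gripper": 0}
    - {"x": 0,"y": 0,"z": -0.085,"wx": 0,"wy": 0,"wz": 0,"gripper": 0}
    - {"x": 0,"y": 0,"z": -0.095,"wx": 0,"wy": 0,"wz": 0,"gripper": 0}
    - {"x": 0,"y": 0,"z": -0.1,"wx": 0,"wy": 0,"wz": 0,"gripper": 0}
    - {"x": 0,"y": 0,"z": -0.1,"wx": 0,"wy": 0,"wz": 0,"gripper": 0}

```text
t: 11.42
tcp_pos: [0.5154, 0.1104, 0.1007]
tcp_rot: [-0.564, 0.826, -0.0, 0.0]
contact_force: [-0.3, 0.2, -2.8]
opening: 0.0111
grasp_force: 30.0
```

>>> play_rows:
  commands:
    - {"x": 0,"y": 0,"z": -0.004,"wx": 0,"wy": 0,"wz": 0,"gripper": 0}
    - {"x": 0,"y": 0,"z": -0.004,"wx": 0,"wy": 0,"wz": 0,"gripper": 0}
    - {"x": 0,"y": 0,"z": -0.008,"wx": 0,"wy": 0,"wz": 0,"gripper": 0}
    - {"x": 0,"y": 0,"z": -0.008,"wx": 0,"wy": 0,"wz": 0,"gripper": 0}
    - {"x": 0,"y": 0,"z": -0.008,"wx": 0,"wy": 0,"wz": 0,"gripper": 0}

```text
t: 11.83
tcp_pos: [0.5162, 0.1103, 0.0993]
tcp_rot: [-0.564, 0.826, -0.001, 0.001]
contact_force: [-0.2, -0.5, 0.5]
opening: 0.0114
grasp_force: 30.0
```

>>> play_rows:
  commands:
    - {"x": 0,"y": 0,"z": 0,"wx": 0,"wy": 0,"wz": 0,"gripper": 0.7}
    - {"x": 0,"y": 0,"z": 0,"wx": 0,"wy": 0,"wz": 0,"gripper": 0.7}
    - {"x": 0,"y": 0,"z": 0,"wx": 0,"wy": 0,"wz": 0,"gripper": 0.7}
    - {"x": 0,"y": 0,"z": 0,"wx": 0,"wy": 0,"wz": 0,"gripper": 0.7}
    - {"x": 0,"y": 0,"z": 0,"wx": 0,"wy": 0,"wz": 0,"gripper": 0.7}
    - {"x": 0,"y": 0,"z": 0.1,"wx": 0,"wy": 0,"wz": 0,"gripper": 0.7}
    - {"x": 0,"y": 0,"z": 0.25,"wx": 0,"wy": 0,"wz": 0,"gripper": 0.7}
    - {"x": 0,"y": 0,"z": 0.4,"wx": 0,"wy": 0,"wz": 0,"gripper": 0.7}

```text
t: 12.5
tcp_pos: [0.5136, 0.1105, 0.1979]
tcp_rot: [-0.564, 0.826, 0.001, -0.002]
contact_force: [0.0, 0.9, -0.4]
opening: 0.0606
grasp_force: 0.0
```

>>> play_rows:
  commands:
    - {"x": 0,"y": 0,"z": 0.4,"wx": 0,"wy": 0,"wz": -0.57,"gripper": 0.7}
    - {"x": 0,"y": 0,"z": 0.4,"wx": 0,"wy": 0,"wz": -0.57,"gripper": 0.7}
    - {"x": 0,"y": 0,"z": 0.4,"wx": 0,"wy": 0,"wz": -0.57,"gripper": 0.7}
    - {"x": 0,"y": 0,"z": 0.4,"wx": 0,"wy": 0,"wz": -0.57,"gripper": 0.7}
    - {"x": 0,"y": 0,"z": 0.4,"wx": 0,"wy": 0,"wz": -0.57,"gripper": 0.7}
    - {"x": 0,"y": 0,"z": 0.4,"wx": 0,"wy": 0,"wz": -0.57,"gripper": 0.7}
    - {"x": 0,"y": 0,"z": 0.4,"wx": 0,"wy": 0,"wz": -0.57,"gripper": 0.7}
    - {"x": 0,"y": 0,"z": 0.4,"wx": 0,"wy": 0,"wz": -0.57,"gripper": 0.7}

```text
t: 13.17
tcp_pos: [0.515, 0.1105, 0.2984]
tcp_rot: [-0.15, 0.989, 0.0, -0.0]
contact_force: [-0.2, -0.5, 0.6]
opening: 0.0659
grasp_force: 0.0
```

>>> play_rows:
  commands:
    - {"x": 0.1,"y": 0.76,"z": 0.4,"wx": 0,"wy": 0,"wz": -0.57,"gripper": 0.7}
    - {"x": 0.1,"y": 0.76,"z": 0.4,"wx": 0,"wy": 0,"wz": -0.57,"gripper": 0.7}
    - {"x": 0.1,"y": 0.76,"z": 0.4,"wx": 0,"wy": 0,"wz": -0.57,"gripper": 0.7}
    - {"x": 0.1,"y": 0.76,"z": 0.4,"wx": 0,"wy": 0,"wz": -0.57,"gripper": 0.7}
    - {"x": 0.1,"y": 0.76,"z": 0.4,"wx": 0,"wy": 0,"wz": -0.57,"gripper": 0.7}
    - {"x": 0.1,"y": 0.76,"z": 0.4,"wx": 0,"wy": 0,"wz": -0.57,"gripper": 0.7}
    - {"x": 0.1,"y": 0.76,"z": 0.4,"wx": 0,"wy": 0,"wz": -0.57,"gripper": 0.7}
    - {"x": 0.1,"y": 0.76,"z": 0.4,"wx": 0,"wy": 0,"wz": -0.57,"gripper": 0.7}

```text
t: 13.83
tcp_pos: [0.5403, 0.3021, 0.3988]
tcp_rot: [0.292, 0.957, 0.0, 0.0]
contact_force: [-0.2, -0.2, -1.0]
opening: 0.0656
grasp_force: 0.0
```

>>> play_rows:
  commands:
    - {"x": 0,"y": 0,"z": 0,"wx": 0,"wy": 0,"wz": -0.57,"gripper": 0.38}
    - {"x": 0,"y": 0,"z": 0,"wx": 0,"wy": 0,"wz": -0.57,"gripper": 0.38}
    - {"x": 0,"y": 0,"z": 0,"wx": 0,"wy": 0,"wz": -0.57,"gripper": 0.38}
    - {"x": 0,"y": 0,"z": 0,"wx": 0,"wy": 0,"wz": -0.57,"gripper": 0.38}
    - {"x": 0,"y": 0,"z": 0,"wx": 0,"wy": 0,"wz": -0.57,"gripper": 0.38}
    - {"x": 0,"y": 0,"z": 0,"wx": 0,"wy": 0,"wz": -0.57,"gripper": 0.38}
    - {"x": 0,"y": 0,"z": 0,"wx": 0,"wy": 0,"wz": -0.57,"gripper": 0.38}
    - {"x": 0,"y": 0,"z": 0,"wx": 0,"wy": 0,"wz": -0.57,"gripper": 0.38}

```text
t: 14.5
tcp_pos: [0.5401, 0.3005, 0.3981]
tcp_rot: [0.677, 0.736, -0.0, -0.0]
contact_force: [0.4, 0.2, -1.0]
opening: 0.0357
grasp_force: 0.0
```

>>> play_rows:
  commands:
    - {"x": 0,"y": 0,"z": 0,"wx": 0,"wy": 0,"wz": 0,"gripper": 0.38}
    - {"x": 0,"y": 0,"z": 0,"wx": 0,"wy": 0,"wz": 0,"gripper": 0.38}
    - {"x": 0,"y": 0,"z": 0,"wx": 0,"wy": 0,"wz": 0,"gripper": 0.38}

```text
t: 14.75
tcp_pos: [0.5402, 0.3005, 0.3984]
tcp_rot: [0.676, 0.737, -0.0, -0.0]
contact_force: [0.2, 0.2, 0.7]
opening: 0.0357
grasp_force: 0.0
```

```bash
python3 - <<'E'
from h import *
s=manip.read_state(); print(s["t"],s["tcp_pos"],s["tcp_rot"],s["qpos"])
g=grab_frame("wrist"); save(g,"w5"); save(cv2.resize(g[60:280,180:460],None,fx=2.7,fy=2.7,interpolation=cv2.INTER_CUBIC),"w5c")
E
```

```text
14.75 [0.5401704  0.30046134 0.39836152] [ 6.76087851e-01  7.36821016e-01 -6.90762405e-05 -6.49746971e-05] [3.67673145e-01 2.30504397e-01 1.12553637e+00 5.62799826e-05
 1.78573341e+00 2.81769056e-01]
```

View pics/w5c.png

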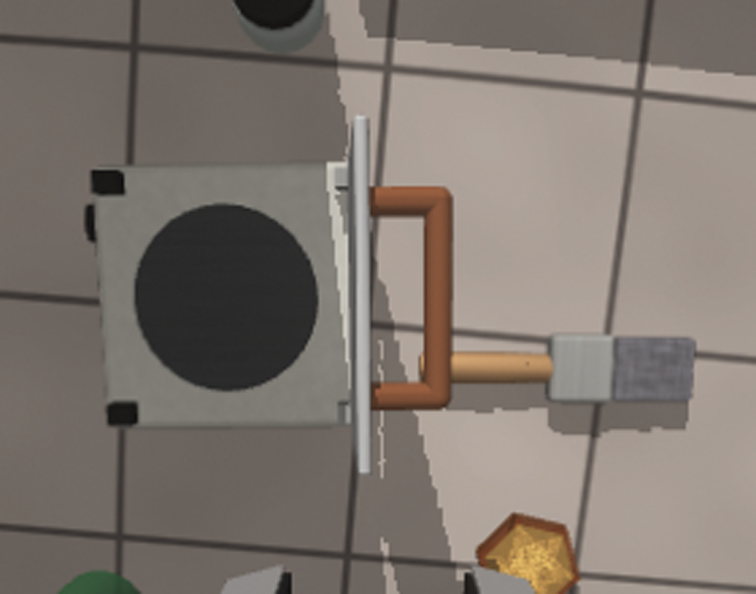

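Guard stands open with its bar at crop column 438, rows 188–407, and the plate's top edge at columns 352–371. The hotplate is clear. Refitting.

```bash
cat > guard.py <<'E'
from h import *
from scipy.optimize import least_squares
s=dict(tcp_pos=[.5402,.3005,.398],tcp_rot=[.676,.737,0,0]); s["tcp_rot"]=Ro.from_quat(s["tcp_rot"]).as_quat(); c=cam("wrist",s)
P=lambda L:np.array(L,float)/2.7+[180,60]
obs=P([[108,427],[92,165],[437,400],[437,195],[364,472],[361,117]])
def model(p):
    x,y,a,g=p; Rz=Ro.from_euler('z',a).as_matrix()
    W=[[-.075,-.075,.05],[-.075,.075,.05]]
    def g2(u,w,yy): return [.07-u*np.cos(g)+w*np.sin(g), yy, .066+u*np.sin(g)+w*np.cos(g)]
    W+= [g2(.125,.035,-.04),g2(.125,.035,.04),g2(.141,.003,-.071),g2(.141,.003,.071)]
    return np.array(W)@Rz.T+[x,y,0]
r=least_squares(lambda p:(proj(c,model(p))-obs).ravel(),[.453,.3565,.08,1.62])
print(r.x.round(4),r.fun.reshape(-1,2).round(1)); 
M=model(r.x); print(M.round(4), M[2:4].mean(0))
print("bar at z.19",at_z(c,obs[2:4],.19).round(4))
x,y,a,g0=r.x
b=lambda g:np.array([(.07-.125*np.cos(g)+.035*np.sin(g))*np.cos(a)+x,(.07-.125*np.cos(g)+.035*np.sin(g))*np.sin(a)+y,.066+.125*np.sin(g)+.035*np.cos(g)])
for i,g in enumerate(np.linspace(g0,0,25)): print(i,round(g,2),((b(g)-b(g0))/.25).round(3))
E
python3 guard.py
```

```text
[0.4517 0.3544 0.0914 1.6011] [[ 0.2  0.9]
 [-0.2 -0.8]
 [ 0.  -1.8]
 [ 0.5  2. ]
 [-0.2  1. ]
 [-0.3 -1.2]]
[[0.3838 0.2728 0.05  ]
 [0.3701 0.4222 0.05  ]
 [0.5636 0.3245 0.1899]
 [0.5563 0.4041 0.1899]
 [0.5351 0.2907 0.2068]
 [0.5221 0.4321 0.2068]] [0.55998495 0.36428957 0.1898828 ]
bar at z.19 [[0.5638 0.3224 0.19  ]
 [0.5555 0.4062 0.19  ]]
0 1.6 [0. 0. 0.]
1 1.53 [-0.033 -0.003  0.009]
2 1.47 [-0.067 -0.006  0.016]
3 1.4 [-0.101 -0.009  0.021]
4 1.33 [-0.136 -0.012  0.023]
5 1.27 [-0.17  -0.016  0.023]
6 1.2 [-0.204 -0.019  0.021]
7 1.13 [-0.239 -0.022  0.017]
8 1.07 [-0.273 -0.025  0.01 ]
9 1.0 [-0.306 -0.028  0.001]
10 0.93 [-0.338 -0.031 -0.01 ]
11 0.87 [-0.37  -0.034 -0.024]
12 0.8 [-0.401 -0.037 -0.039]
13 0.73 [-0.431 -0.039 -0.057]
14 0.67 [-0.459 -0.042 -0.076]
15 0.6 [-0.486 -0.045 -0.098]
16 0.53 [-0.512 -0.047 -0.121]
17 0.47 [-0.536 -0.049 -0.145]
18 0.4 [-0.559 -0.051 -0.172]
19 0.33 [-0.579 -0.053 -0.2  ]
20 0.27 [-0.598 -0.055 -0.229]
21 0.2 [-0.615 -0.056 -0.259]
22 0.13 [-0.629 -0.058 -0.29 ]
23 0.07 [-0.642 -0.059 -0.323]
24 0.0 [-0.652 -0.06  -0.356]
```

>>> play_rows:
  commands:
    - {"x": 0.108,"y": 0.257,"z": 0,"wx": 0,"wy": 0,"wz": 0,"gripper": 0.38}
    - {"x": 0.108,"y": 0.257,"z": 0,"wx": 0,"wy": 0,"wz": 0,"gripper": 0.38}
    - {"x": 0.108,"y": 0.257,"z": 0,"wx": 0,"wy": 0,"wz": 0,"gripper": 0.38}
    - {"x": 0.108,"y": 0.257,"z": -0.15,"wx": 0,"wy": 0,"wz": 0,"gripper": 0.38}
    - {"x": 0.108,"y": 0.257,"z": -0.3,"wx": 0,"wy": 0,"wz": 0,"gripper": 0.38}
    - {"x": 0.108,"y": 0.257,"z": -0.4,"wx": 0,"wy": 0,"wz": 0,"gripper": 0.38}
    - {"x": 0.108,"y": 0.257,"z": -0.5,"wx": 0,"wy": 0,"wz": 0,"gripper": 0.38}
    - {"x": 0.108,"y": 0.257,"z": -0.6,"wx": 0,"wy": 0,"wz": 0,"gripper": 0.38}

```text
t: 15.47
tcp_pos: [0.5668, 0.3641, 0.2471]
tcp_rot: [0.677, 0.736, -0.0, 0.0]
contact_force: [0.6, -0.4, 0.6]
opening: 0.0356
grasp_force: 0.0
```

>>> play_rows:
  commands:
    - {"x": 0,"y": 0,"z": 0,"wx": 0,"wy": 0,"wz": 0,"gripper": 0.38}
    - {"x": 0,"y": 0,"z": -0.06,"wx": 0,"wy": 0,"wz": 0,"gripper": 0.38}
    - {"x": 0,"y": 0,"z": -0.12,"wx": 0,"wy": 0,"wz": 0,"gripper": 0.38}
    - {"x": 0,"y": 0,"z": -0.16,"wx": 0,"wy": 0,"wz": 0,"gripper": 0.38}
    - {"x": 0,"y": 0,"z": -0.2,"wx": 0,"wy": 0,"wz": 0,"gripper": 0.38}
    - {"x": 0,"y": 0,"z": -0.24,"wx": 0,"wy": 0,"wz": 0,"gripper": 0.38}
    - {"x": 0,"y": 0,"z": -0.28,"wx": 0,"wy": 0,"wz": 0,"gripper": 0.38}
    - {"x": 0,"y": 0,"z": -0.288,"wx": 0,"wy": 0,"wz": 0,"gripper": 0.38}

```text
t: 16.13
tcp_pos: [0.5663, 0.3642, 0.1744]
tcp_rot: [0.677, 0.736, -0.001, -0.001]
contact_force: [-0.3, -0.1, 0.3]
opening: 0.036
grasp_force: 0.0
```

>>> play_rows:
  commands:
    - {"x": 0,"y": 0,"z": 0,"wx": 0,"wy": 0,"wz": 0,"gripper": 0.33}
    - {"x": -0.014,"y": 0,"z": 0,"wx": 0,"wy": 0,"wz": 0,"gripper": 0.25}
    - {"x": -0.028,"y": 0,"z": 0,"wx": 0,"wy": 0,"wz": 0,"gripper": 0.2}
    - {"x": -0.028,"y": 0,"z": 0,"wx": 0,"wy": 0,"wz": 0,"gripper": 0.1}
    - {"x": -0.028,"y": 0,"z": 0,"wx": 0,"wy": 0,"wz": 0,"gripper": 0}
    - {"x": -0.028,"y": 0,"z": 0,"wx": 0,"wy": 0,"wz": 0,"gripper": 0}
    - {"x": -0.028,"y": 0,"z": 0,"wx": 0,"wy": 0,"wz": 0,"gripper": 0}
    - {"x": -0.028,"y": 0,"z": 0,"wx": 0,"wy": 0,"wz": 0,"gripper": 0}

```text
t: 16.8
tcp_pos: [0.5603, 0.365, 0.1772]
tcp_rot: [0.677, 0.736, 0.001, -0.0]
contact_force: [-0.7, 0.6, 2.0]
opening: 0.0108
grasp_force: 30.0
```

>>> play_rows:
  commands:
    - {"x": -0.033,"y": -0.003,"z": 0.009,"wx": 0,"wy": 0,"wz": 0,"gripper": 0}
    - {"x": -0.067,"y": -0.006,"z": 0.016,"wx": 0,"wy": 0,"wz": 0,"gripper": 0}
    - {"x": -0.101,"y": -0.009,"z": 0.021,"wx": 0,"wy": 0,"wz": 0,"gripper": 0}
    - {"x": -0.136,"y": -0.012,"z": 0.023,"wx": 0,"wy": 0,"wz": 0,"gripper": 0}
    - {"x": -0.17,"y": -0.016,"z": 0.023,"wx": 0,"wy": 0,"wz": 0,"gripper": 0}
    - {"x": -0.204,"y": -0.019,"z": 0.021,"wx": 0,"wy": 0,"wz": 0,"gripper": 0}

```text
t: 17.3
tcp_pos: [0.5101, 0.3605, 0.1842]
tcp_rot: [0.677, 0.736, 0.003, 0.001]
contact_force: [3.1, 1.5, 5.5]
opening: 0.0111
grasp_force: 30.0
```

>>> play_rows:
  commands:
    - {"x": -0.035,"y": -0.003,"z": -0.004,"wx": 0,"wy": 0,"wz": 0,"gripper": 0}
    - {"x": -0.069,"y": -0.006,"z": -0.011,"wx": 0,"wy": 0,"wz": 0,"gripper": 0}
    - {"x": -0.102,"y": -0.009,"z": -0.02,"wx": 0,"wy": 0,"wz": 0,"gripper": 0}
    - {"x": -0.134,"y": -0.012,"z": -0.031,"wx": 0,"wy": 0,"wz": 0,"gripper": 0}
    - {"x": -0.166,"y": -0.015,"z": -0.045,"wx": 0,"wy": 0,"wz": 0,"gripper": 0}
    - {"x": -0.197,"y": -0.018,"z": -0.06,"wx": 0,"wy": 0,"wz": 0,"gripper": 0}
    - {"x": -0.227,"y": -0.02,"z": -0.078,"wx": 0,"wy": 0,"wz": 0,"gripper": 0}
    - {"x": -0.255,"y": -0.023,"z": -0.097,"wx": 0,"wy": 0,"wz": 0,"gripper": 0}

```text
t: 17.97
tcp_pos: [0.4441, 0.3543, 0.1573]
tcp_rot: [0.677, 0.736, -0.0, -0.0]
contact_force: [0.7, 1.9, 4.3]
opening: 0.0113
grasp_force: 30.0
```

>>> play_rows:
  commands:
    - {"x": -0.027,"y": -0.003,"z": -0.022,"wx": 0,"wy": 0,"wz": 0,"gripper": 0}
    - {"x": -0.053,"y": -0.005,"z": -0.045,"wx": 0,"wy": 0,"wz": 0,"gripper": 0}
    - {"x": -0.077,"y": -0.007,"z": -0.069,"wx": 0,"wy": 0,"wz": 0,"gripper": 0}
    - {"x": -0.1,"y": -0.009,"z": -0.096,"wx": 0,"wy": 0,"wz": 0,"gripper": 0}
    - {"x": -0.12,"y": -0.011,"z": -0.124,"wx": 0,"wy": 0,"wz": 0,"gripper": 0}
    - {"x": -0.139,"y": -0.013,"z": -0.153,"wx": 0,"wy": 0,"wz": 0,"gripper": 0}
    - {"x": -0.148,"y": -0.0135,"z": -0.168,"wx": 0,"wy": 0,"wz": 0,"gripper": 0}
    - {"x": -0.156,"y": -0.014,"z": -0.183,"wx": 0,"wy": 0,"wz": 0,"gripper": 0}

```text
t: 18.63
tcp_pos: [0.4053, 0.3506, 0.1107]
tcp_rot: [0.677, 0.736, -0.001, -0.001]
contact_force: [-2.0, 2.9, 5.1]
opening: 0.011
grasp_force: 30.0
```

>>> play_rows:
  commands:
    - {"x": -0.007,"y": -0.001,"z": -0.015,"wx": 0,"wy": 0,"wz": 0,"gripper": 0}
    - {"x": -0.014,"y": -0.002,"z": -0.031,"wx": 0,"wy": 0,"wz": 0,"gripper": 0}
    - {"x": -0.019,"y": -0.002,"z": -0.045,"wx": 0,"wy": 0,"wz": 0,"gripper": 0}
    - {"x": -0.024,"y": -0.003,"z": -0.056,"wx": 0,"wy": 0,"wz": 0,"gripper": 0}
    - {"x": -0.027,"y": -0.003,"z": -0.064,"wx": 0,"wy": 0,"wz": 0,"gripper": 0}
    - {"x": -0.03,"y": -0.003,"z": -0.072,"wx": 0,"wy": 0,"wz": 0,"gripper": 0}
    - {"x": -0.032,"y": -0.004,"z": -0.08,"wx": 0,"wy": 0,"wz": 0,"gripper": 0}

```text
t: 19.22
tcp_pos: [0.397, 0.3498, 0.091]
tcp_rot: [0.677, 0.736, -0.001, -0.001]
contact_force: [-4.9, 4.1, 4.0]
opening: 0.0112
grasp_force: 30.0
```

>>> play_rows:
  commands:
    - {"x": -0.001,"y": 0,"z": -0.004,"wx": 0,"wy": 0,"wz": 0,"gripper": 0}
    - {"x": -0.002,"y": 0,"z": -0.008,"wx": 0,"wy": 0,"wz": 0,"gripper": 0}
    - {"x": -0.003,"y": 0,"z": -0.01,"wx": 0,"wy": 0,"wz": 0,"gripper": 0}
    - {"x": -0.003,"y": 0,"z": -0.01,"wx": 0,"wy": 0,"wz": 0,"gripper": 0}

```text
t: 19.55
tcp_pos: [0.3962, 0.3497, 0.0884]
tcp_rot: [0.677, 0.736, -0.001, -0.001]
contact_force: [-4.5, 3.7, 3.0]
opening: 0.0112
grasp_force: 30.0
```

>>> play_rows:
  commands:
    - {"x": -0.001,"y": 0,"z": -0.003,"wx": 0,"wy": 0,"wz": 0,"gripper": 0}
    - {"x": -0.002,"y": 0,"z": -0.007,"wx": 0,"wy": 0,"wz": 0,"gripper": 0}
    - {"x": -0.002,"y": 0,"z": -0.007,"wx": 0,"wy": 0,"wz": 0,"gripper": 0}

```text
t: 19.8
tcp_pos: [0.3956, 0.3497, 0.0866]
tcp_rot: [0.677, 0.736, -0.001, -0.001]
contact_force: [-4.6, 4.9, 2.4]
opening: 0.0108
grasp_force: 30.0
```

>>> play_rows:
  commands:
    - {"x": 0,"y": 0,"z": -0.002,"wx": 0,"wy": 0,"wz": 0,"gripper": 0}
    - {"x": 0,"y": 0,"z": -0.004,"wx": 0,"wy": 0,"wz": 0,"gripper": 0}
    - {"x": 0,"y": 0,"z": -0.004,"wx": 0,"wy": 0,"wz": 0,"gripper": 0}

```text
t: 20.05
tcp_pos: [0.3953, 0.3497, 0.0855]
tcp_rot: [0.677, 0.736, -0.001, -0.001]
contact_force: [-5.1, 4.5, 4.0]
opening: 0.011
grasp_force: 30.0
```

>>> play_rows:
  commands:
    - {"x": 0,"y": 0,"z": -0.002,"wx": 0,"wy": 0,"wz": 0,"gripper": 0}
    - {"x": 0,"y": 0,"z": -0.004,"wx": 0,"wy": 0,"wz": 0,"gripper": 0}
    - {"x": 0,"y": 0,"z": -0.004,"wx": 0,"wy": 0,"wz": 0,"gripper": 0}

```text
t: 20.3
tcp_pos: [0.395, 0.3496, 0.0845]
tcp_rot: [0.677, 0.736, -0.002, -0.002]
contact_force: [-5.1, 4.2, 4.2]
opening: 0.0109
grasp_force: 30.0
```

>>> play_rows:
  commands:
    - {"x": 0,"y": 0,"z": -0.002,"wx": 0,"wy": 0,"wz": 0,"gripper": 0}
    - {"x": 0,"y": 0,"z": -0.004,"wx": 0,"wy": 0,"wz": 0,"gripper": 0}
    - {"x": 0,"y": 0,"z": -0.004,"wx": 0,"wy": 0,"wz": 0,"gripper": 0}

```text
t: 20.55
tcp_pos: [0.3947, 0.3496, 0.0833]
tcp_rot: [0.677, 0.736, -0.002, -0.002]
contact_force: [-5.9, 3.2, 3.9]
opening: 0.0107
grasp_force: 30.0
```

>>> play_rows:
  commands:
    - {"x": 0,"y": 0,"z": -0.002,"wx": 0,"wy": 0,"wz": 0,"gripper": 0}
    - {"x": 0,"y": 0,"z": -0.004,"wx": 0,"wy": 0,"wz": 0,"gripper": 0}
    - {"x": 0,"y": 0,"z": -0.004,"wx": 0,"wy": 0,"wz": 0,"gripper": 0}

```text
t: 20.8
tcp_pos: [0.3944, 0.3496, 0.0824]
tcp_rot: [0.677, 0.736, -0.002, -0.002]
contact_force: [-6.2, 3.6, 5.1]
opening: 0.0112
grasp_force: 30.0
```

```bash
python3 - <<'E'
from h import *
s=manip.read_state(); print(s["tcp_pos"],s["contact_force"])
g=grab_frame("wrist"); save(g,"w6")
E
```

```text
[0.39439823 0.34957    0.08241654] [-6.21323061  3.60805592  5.09606379]
```

View pics/w6.png

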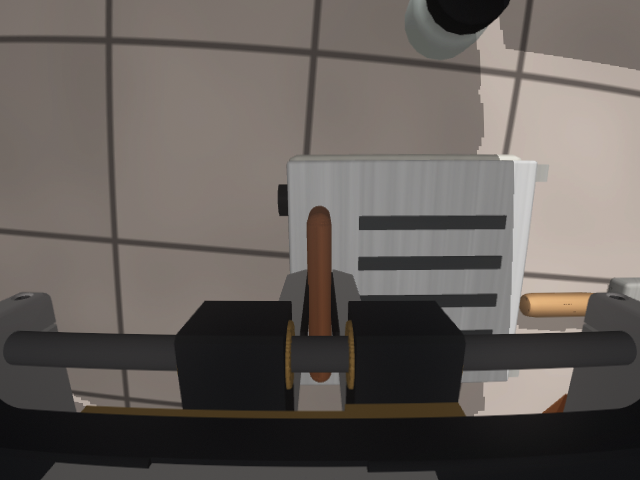

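The guard is nearly flat: bar at column 320, plate over the warmer. I'll keep lowering in small steps, moving x along the arc.

>>> play_rows:
  commands:
    - {"x": -0.003,"y": 0,"z": -0.002,"wx": 0,"wy": 0,"wz": 0,"gripper": 0}
    - {"x": -0.006,"y": 0,"z": -0.004,"wx": 0,"wy": 0,"wz": 0,"gripper": 0}
    - {"x": -0.006,"y": 0,"z": -0.004,"wx": 0,"wy": 0,"wz": 0,"gripper": 0}

```text
t: 21.1
tcp_pos: [0.3945, 0.3496, 0.0824]
tcp_rot: [0.677, 0.736, -0.001, -0.001]
contact_force: [-5.0, 3.3, 7.4]
opening: 0.0109
grasp_force: 30.0
```

>>> play_rows:
  commands:
    - {"x": -0.001,"y": 0,"z": -0.002,"wx": 0,"wy": 0,"wz": 0,"gripper": 0}
    - {"x": -0.001,"y": 0,"z": -0.004,"wx": 0,"wy": 0,"wz": 0,"gripper": 0}
    - {"x": -0.001,"y": 0,"z": -0.004,"wx": 0,"wy": 0,"wz": 0,"gripper": 0}

```text
t: 21.35
tcp_pos: [0.3944, 0.3496, 0.0823]
tcp_rot: [0.677, 0.736, -0.001, -0.001]
contact_force: [-6.9, 2.4, 12.0]
opening: 0.0108
grasp_force: 30.0
```

>>> play_rows:
  commands:
    - {"x": -0.001,"y": 0,"z": -0.002,"wx": 0,"wy": 0,"wz": 0,"gripper": 0}
    - {"x": -0.001,"y": 0,"z": -0.004,"wx": 0,"wy": 0,"wz": 0,"gripper": 0}
    - {"x": -0.001,"y": 0,"z": -0.004,"wx": 0,"wy": 0,"wz": 0,"gripper": 0}

```text
t: 21.6
tcp_pos: [0.3945, 0.3497, 0.0822]
tcp_rot: [0.677, 0.736, -0.001, -0.001]
contact_force: [-7.3, -0.2, 15.3]
opening: 0.0108
grasp_force: 30.0
```

Guard is on its stops: the force rises while z holds still. Release, back off and survey again.

>>> play_rows:
  commands:
    - {"x": 0,"y": 0,"z": 0.008,"wx": 0,"wy": 0,"wz": 0,"gripper": 0.1}
    - {"x": 0,"y": 0,"z": 0.008,"wx": 0,"wy": 0,"wz": 0,"gripper": 0.3}
    - {"x": 0,"y": 0,"z": 0.008,"wx": 0,"wy": 0,"wz": 0,"gripper": 0.5}
    - {"x": 0,"y": 0,"z": 0.008,"wx": 0,"wy": 0,"wz": 0,"gripper": 0.5}
    - {"x": 0,"y": 0,"z": 0.008,"wx": 0,"wy": 0,"wz": 0,"gripper": 0.5}
    - {"x": 0,"y": 0,"z": 0.08,"wx": 0,"wy": 0,"wz": 0,"gripper": 0.5}
    - {"x": 0,"y": 0,"z": 0.16,"wx": 0,"wy": 0,"wz": 0,"gripper": 0.5}
    - {"x": 0,"y": 0,"z": 0.3,"wx": 0,"wy": 0,"wz": 0,"gripper": 0.5}

```text
t: 22.27
tcp_pos: [0.3926, 0.3474, 0.1521]
tcp_rot: [0.677, 0.736, -0.005, -0.001]
contact_force: [-0.2, 0.8, -0.2]
opening: 0.0464
grasp_force: 0.0
```

>>> play_rows:
  commands:
    - {"x": 0,"y": 0,"z": 0.7,"wx": 0,"wy": 0,"wz": 0,"gripper": 0.7}
    - {"x": 0,"y": 0,"z": 0.7,"wx": 0,"wy": 0,"wz": 0,"gripper": 0.7}
    - {"x": 0,"y": 0,"z": 0.7,"wx": 0,"wy": 0,"wz": 0,"gripper": 0.7}
    - {"x": 0,"y": 0,"z": 0.7,"wx": 0,"wy": 0,"wz": 0,"gripper": 0.7}
    - {"x": 0,"y": 0,"z": 0.7,"wx": 0,"wy": 0,"wz": 0,"gripper": 0.7}
    - {"x": 0,"y": 0,"z": 0.7,"wx": 0,"wy": 0,"wz": 0,"gripper": 0.7}

```text
t: 22.77
tcp_pos: [0.3973, 0.3506, 0.335]
tcp_rot: [0.677, 0.736, 0.004, 0.001]
contact_force: [0.1, -0.3, -0.4]
opening: 0.066
grasp_force: 0.0
```

>>> play_rows:
  commands:
    - {"x": 0.45,"y": -0.9,"z": 0.2,"wx": 0,"wy": 0,"wz": 0.473,"gripper": 0.7}
    - {"x": 0.45,"y": -0.9,"z": 0.2,"wx": 0,"wy": 0,"wz": 0.473,"gripper": 0.7}
    - {"x": 0.45,"y": -0.9,"z": 0.2,"wx": 0,"wy": 0,"wz": 0.473,"gripper": 0.7}
    - {"x": 0.45,"y": -0.9,"z": 0.2,"wx": 0,"wy": 0,"wz": 0.473,"gripper": 0.7}
    - {"x": 0.45,"y": -0.9,"z": 0.2,"wx": 0,"wy": 0,"wz": 0.473,"gripper": 0.7}
    - {"x": 0.45,"y": -0.9,"z": 0.2,"wx": 0,"wy": 0,"wz": 0.473,"gripper": 0.7}
    - {"x": 0.45,"y": -0.9,"z": 0.2,"wx": 0,"wy": 0,"wz": 0.473,"gripper": 0.7}
    - {"x": 0.45,"y": -0.9,"z": 0.2,"wx": 0,"wy": 0,"wz": 0.473,"gripper": 0.7}

```text
t: 23.43
tcp_pos: [0.5094, 0.1194, 0.3781]
tcp_rot: [0.366, 0.931, -0.002, -0.001]
contact_force: [0.6, 0.3, -0.7]
opening: 0.0657
grasp_force: 0.0
```

>>> play_rows:
  commands:
    - {"x": 0.45,"y": -0.9,"z": 0.2,"wx": 0,"wy": 0,"wz": 0.473,"gripper": 0.7}
    - {"x": 0.45,"y": -0.9,"z": 0.2,"wx": 0,"wy": 0,"wz": 0.473,"gripper": 0.7}
    - {"x": 0.45,"y": -0.9,"z": 0.2,"wx": 0,"wy": 0,"wz": 0.473,"gripper": 0.7}
    - {"x": 0.45,"y": -0.9,"z": 0.2,"wx": 0,"wy": 0,"wz": 0.473,"gripper": 0.7}
    - {"x": 0.45,"y": -0.9,"z": 0.2,"wx": 0,"wy": 0,"wz": 0.473,"gripper": 0.7}
    - {"x": 0.45,"y": -0.9,"z": 0.2,"wx": 0,"wy": 0,"wz": 0.473,"gripper": 0.7}
    - {"x": 0.45,"y": -0.9,"z": 0.2,"wx": 0,"wy": 0,"wz": 0.473,"gripper": 0.7}
    - {"x": 0.45,"y": -0.9,"z": 0.2,"wx": 0,"wy": 0,"wz": 0.473,"gripper": 0.7}

```text
t: 24.1
tcp_pos: [0.6208, -0.1036, 0.4264]
tcp_rot: [0.003, 1.0, 0.0, -0.003]
contact_force: [-0.7, -0.0, -0.7]
opening: 0.0655
grasp_force: 0.0
```

>>> play_rows:
  commands:
    - {"x": 0,"y": 0,"z": 0,"wx": 0,"wy": 0,"wz": 0,"gripper": 0.7}
    - {"x": 0,"y": 0,"z": 0,"wx": 0,"wy": 0,"wz": 0,"gripper": 0.7}
    - {"x": 0,"y": 0,"z": 0,"wx": 0,"wy": 0,"wz": 0,"gripper": 0.7}
    - {"x": 0,"y": 0,"z": 0,"wx": 0,"wy": 0,"wz": 0,"gripper": 0.7}

```text
t: 24.43
tcp_pos: [0.6197, -0.0986, 0.4303]
tcp_rot: [-0.0, 1.0, 0.0, -0.0]
contact_force: [0.9, -0.0, -0.9]
opening: 0.0658
grasp_force: 0.0
```

```bash
python3 - <<'E'
from h import *
survey("cup cap long_tile square_tile hex_tile round_tile stick pot","w7")
print(manip.read_state()["tcp_rot"])
E
```

```text
24.4333 [ 0.6197 -0.0986  0.4303] [-0.3   0.26  1.03  0.    1.85 -1.87]
cup         0.98 bbox[377 145  46  46] rect(0.5226,-0.0060) cen(0.5221,-0.0062) 71x71 long-axis -0.760
cup         0.45 bbox[600 104  80  94] rect(0.4483,0.3529) cen(0.4484,0.3513) 144x142 long-axis 0.095
cap         0.97 bbox[262 150  35  30] rect(0.5300,-0.1896) cen(0.5305,-0.1898) 50x45 long-axis 1.563
long_tile   0.61 bbox[142 172  24  62] rect(0.5599,-0.4084) cen(0.5603,-0.4083) 100x46 long-axis -0.170
square_tile 0.78 bbox[270 228  36  34] rect(0.6632,-0.1881) cen(0.6632,-0.1873) 62x61 long-axis 1.491
hex_tile    0.84 bbox[482 221  38  39] rect(0.6468,0.1988) cen(0.6467,0.1984) 71x62 long-axis 0.907
hex_tile    0.70 bbox[271 229  41  38] rect(0.6631,-0.1868) cen(0.6629,-0.1868) 65x64 long-axis -0.086
round_tile  0.90 bbox[136 111  36  33] rect(0.4568,-0.4128) cen(0.4573,-0.4130) 63x58 long-axis 1.538
stick       0.62 bbox[374 229  14  89] rect(0.6667,0.0046) cen(0.6685,0.0048) 160x21 long-axis 0.084
pot         0.87 bbox[456 141  72  54] rect(0.5135,0.1320) cen(0.5149,0.1303) 122x92 long-axis -1.144
[ 6.66446224e-04  9.99999777e-01 -1.53389528e-05  4.92898223e-05]
```

>>> play_rows:
  commands:
    - {"x": 0.188,"y": 0.42,"z": -0.15,"wx": 0,"wy": 0,"wz": 0.061,"gripper": 0.45}
    - {"x": 0.188,"y": 0.42,"z": -0.3,"wx": 0,"wy": 0,"wz": 0.061,"gripper": 0.45}
    - {"x": 0.188,"y": 0.42,"z": -0.45,"wx": 0,"wy": 0,"wz": 0.061,"gripper": 0.45}
    - {"x": 0.188,"y": 0.42,"z": -0.6,"wx": 0,"wy": 0,"wz": 0.061,"gripper": 0.45}
    - {"x": 0.188,"y": 0.42,"z": -0.75,"wx": 0,"wy": 0,"wz": 0.061,"gripper": 0.45}
    - {"x": 0.188,"y": 0.42,"z": -0.88,"wx": 0,"wy": 0,"wz": 0.061,"gripper": 0.45}
    - {"x": 0.188,"y": 0.42,"z": -0.96,"wx": 0,"wy": 0,"wz": 0.061,"gripper": 0.45}
    - {"x": 0.188,"y": 0.42,"z": -1.0,"wx": 0,"wy": 0,"wz": 0.061,"gripper": 0.45}

```text
t: 25.55
tcp_pos: [0.6619, 0.0058, 0.1714]
tcp_rot: [-0.047, 0.999, 0.001, -0.007]
contact_force: [-1.1, 0.6, -2.4]
opening: 0.0422
grasp_force: 0.0
```

>>> play_rows:
  commands:
    - {"x": 0,"y": 0,"z": -0.12,"wx": 0,"wy": 0,"wz": 0,"gripper": 0.45}
    - {"x": 0,"y": 0,"z": -0.26,"wx": 0,"wy": 0,"wz": 0,"gripper": 0.45}
    - {"x": 0,"y": 0,"z": -0.4,"wx": 0,"wy": 0,"wz": 0,"gripper": 0.45}
    - {"x": 0,"y": 0,"z": -0.52,"wx": 0,"wy": 0,"wz": 0,"gripper": 0.45}
    - {"x": 0,"y": 0,"z": -0.61,"wx": 0,"wy": 0,"wz": 0,"gripper": 0.45}
    - {"x": 0,"y": 0,"z": -0.67,"wx": 0,"wy": 0,"wz": 0,"gripper": 0.45}
    - {"x": 0,"y": 0,"z": -0.7,"wx": 0,"wy": 0,"wz": 0,"gripper": 0.45}
    - {"x": 0,"y": 0,"z": -0.704,"wx": 0,"wy": 0,"wz": 0,"gripper": 0.45}

```text
t: 26.22
tcp_pos: [0.667, 0.0045, 0.0038]
tcp_rot: [-0.047, 0.999, 0.0, -0.001]
contact_force: [-0.3, -0.2, -0.1]
opening: 0.0421
grasp_force: 0.0
```

>>> play_rows:
  commands:
    - {"x": 0,"y": 0,"z": 0,"wx": 0,"wy": 0,"wz": 0,"gripper": 0}
    - {"x": 0,"y": 0,"z": 0,"wx": 0,"wy": 0,"wz": 0,"gripper": 0}
    - {"x": 0,"y": 0,"z": 0,"wx": 0,"wy": 0,"wz": 0,"gripper": 0}
    - {"x": 0,"y": 0,"z": 0,"wx": 0,"wy": 0,"wz": 0,"gripper": 0}
    - {"x": 0,"y": 0,"z": 0,"wx": 0,"wy": 0,"wz": 0,"gripper": 0}
    - {"x": 0,"y": 0,"z": 0,"wx": 0,"wy": 0,"wz": 0,"gripper": 0}

```text
t: 26.72
tcp_pos: [0.6686, 0.0045, 0.0063]
tcp_rot: [-0.047, 0.999, -0.0, 0.002]
contact_force: [0.5, -0.3, 4.8]
opening: 0.0174
grasp_force: 30.0
```

>>> play_rows:
  commands:
    - {"x": 0,"y": 0,"z": 0.08,"wx": 0,"wy": 0,"wz": 0,"gripper": 0}
    - {"x": 0,"y": 0,"z": 0.2,"wx": 0,"wy": 0,"wz": 0,"gripper": 0}
    - {"x": 0,"y": 0,"z": 0.34,"wx": 0,"wy": 0,"wz": 0,"gripper": 0}
    - {"x": 0,"y": 0,"z": 0.48,"wx": 0,"wy": 0,"wz": 0,"gripper": 0}
    - {"x": 0,"y": 0,"z": 0.58,"wx": 0,"wy": 0,"wz": 0,"gripper": 0}
    - {"x": 0,"y": 0,"z": 0.64,"wx": 0,"wy": 0,"wz": 0,"gripper": 0}

```text
t: 27.22
tcp_pos: [0.669, 0.0046, 0.169]
tcp_rot: [-0.047, 0.999, -0.0, 0.003]
contact_force: [0.1, -0.5, -1.2]
opening: 0.0178
grasp_force: 30.0
```

>>> play_rows:
  commands:
    - {"x": 0,"y": 0,"z": 0,"wx": 0,"wy": 0,"wz": -0.065,"gripper": 0}
    - {"x": 0,"y": 0,"z": 0,"wx": 0,"wy": 0,"wz": -0.13,"gripper": 0}
    - {"x": 0,"y": 0,"z": 0,"wx": 0,"wy": 0,"wz": -0.195,"gripper": 0}
    - {"x": 0,"y": 0,"z": 0,"wx": 0,"wy": 0,"wz": -0.26,"gripper": 0}
    - {"x": 0,"y": 0,"z": 0,"wx": 0,"wy": 0,"wz": -0.325,"gripper": 0}
    - {"x": 0,"y": 0,"z": 0,"wx": 0,"wy": 0,"wz": -0.39,"gripper": 0}
    - {"x": 0,"y": 0,"z": 0,"wx": 0,"wy": 0,"wz": -0.455,"gripper": 0}
    - {"x": 0,"y": 0,"z": 0,"wx": 0,"wy": 0,"wz": -0.52,"gripper": 0}

```text
t: 27.88
tcp_pos: [0.6667, 0.0049, 0.1639]
tcp_rot: [0.356, 0.935, -0.0, -0.001]
contact_force: [-0.2, 0.6, -0.1]
opening: 0.0173
grasp_force: 30.0
```

>>> play_rows:
  commands:
    - {"x": -0.03,"y": 0,"z": 0,"wx": 0,"wy": 0,"wz": -0.065,"gripper": 0}
    - {"x": -0.06,"y": -0.01,"z": 0,"wx": 0,"wy": 0,"wz": -0.13,"gripper": 0}
    - {"x": -0.09,"y": -0.01,"z": 0,"wx": 0,"wy": 0,"wz": -0.195,"gripper": 0}
    - {"x": -0.12,"y": -0.015,"z": 0,"wx": 0,"wy": 0,"wz": -0.26,"gripper": 0}
    - {"x": -0.15,"y": -0.02,"z": 0,"wx": 0,"wy": 0,"wz": -0.325,"gripper": 0}
    - {"x": -0.18,"y": -0.025,"z": 0,"wx": 0,"wy": 0,"wz": -0.39,"gripper": 0}
    - {"x": -0.21,"y": -0.026,"z": 0,"wx": 0,"wy": 0,"wz": -0.455,"gripper": 0}
    - {"x": -0.24,"y": -0.026,"z": 0,"wx": 0,"wy": 0,"wz": -0.513,"gripper": 0}

```text
t: 28.55
tcp_pos: [0.6063, -0.0017, 0.164]
tcp_rot: [0.694, 0.72, -0.0, -0.0]
contact_force: [0.2, -0.5, -0.1]
opening: 0.018
grasp_force: 30.0
```

>>> play_rows:
  commands:
    - {"x": 0,"y": 0,"z": 0,"wx": 0,"wy": 0,"wz": 0,"gripper": 0}
    - {"x": 0,"y": 0,"z": -0.1,"wx": 0,"wy": 0,"wz": 0,"gripper": 0}
    - {"x": 0,"y": 0,"z": -0.22,"wx": 0,"wy": 0,"wz": 0,"gripper": 0}
    - {"x": 0,"y": 0,"z": -0.36,"wx": 0,"wy": 0,"wz": 0,"gripper": 0}
    - {"x": 0,"y": 0,"z": -0.48,"wx": 0,"wy": 0,"wz": 0,"gripper": 0}
    - {"x": 0,"y": 0,"z": -0.57,"wx": 0,"wy": 0,"wz": 0,"gripper": 0}
    - {"x": 0,"y": 0,"z": -0.61,"wx": 0,"wy": 0,"wz": 0,"gripper": 0}
    - {"x": 0,"y": 0,"z": -0.63,"wx": 0,"wy": 0,"wz": 0,"gripper": 0}

```text
t: 29.22
tcp_pos: [0.6042, -0.0013, 0.0061]
tcp_rot: [0.691, 0.723, -0.003, -0.003]
contact_force: [-14.5, 2.5, 29.2]
opening: 0.0175
grasp_force: 30.0
```

>>> play_rows:
  commands:
    - {"x": 0,"y": 0,"z": 0,"wx": 0,"wy": 0,"wz": 0,"gripper": 0}
    - {"x": 0,"y": 0,"z": -0.005,"wx": 0,"wy": 0,"wz": 0,"gripper": 0}
    - {"x": 0,"y": 0,"z": -0.01,"wx": 0,"wy": 0,"wz": 0,"gripper": 0}
    - {"x": 0,"y": 0,"z": -0.01,"wx": 0,"wy": 0,"wz": 0,"gripper": 0}

```text
t: 29.55
tcp_pos: [0.6088, -0.0019, 0.0062]
tcp_rot: [0.692, 0.722, 0.001, 0.001]
contact_force: [-1.4, 0.4, 3.8]
opening: 0.0178
grasp_force: 30.0
```

>>> play_rows:
  commands:
    - {"x": 0,"y": 0,"z": 0,"wx": 0,"wy": 0,"wz": 0,"gripper": 0.42}
    - {"x": 0,"y": 0,"z": 0,"wx": 0,"wy": 0,"wz": 0,"gripper": 0.42}
    - {"x": 0,"y": 0,"z": 0,"wx": 0,"wy": 0,"wz": 0,"gripper": 0.42}
    - {"x": 0,"y": 0,"z": 0,"wx": 0,"wy": 0,"wz": 0,"gripper": 0.42}
    - {"x": 0,"y": 0,"z": 0.14,"wx": 0,"wy": 0,"wz": 0,"gripper": 0.42}
    - {"x": 0,"y": 0,"z": 0.3,"wx": 0,"wy": 0,"wz": 0,"gripper": 0.5}
    - {"x": 0,"y": 0,"z": 0.46,"wx": 0,"wy": 0,"wz": 0,"gripper": 0.85}
    - {"x": 0,"y": 0,"z": 0.64,"wx": 0,"wy": 0,"wz": 0,"gripper": 0.85}

```text
t: 30.22
tcp_pos: [0.6062, -0.0017, 0.1618]
tcp_rot: [0.692, 0.722, -0.001, -0.001]
contact_force: [0.1, -0.7, 0.3]
opening: 0.0558
grasp_force: 0.0
```

>>> play_rows:
  commands:
    - {"x": 0.224,"y": -0.743,"z": 0.64,"wx": 0,"wy": 0,"wz": -0.08,"gripper": 0.85}
    - {"x": 0.224,"y": -0.743,"z": 0.64,"wx": 0,"wy": 0,"wz": -0.08,"gripper": 0.85}
    - {"x": 0.224,"y": -0.743,"z": 0.64,"wx": 0,"wy": 0,"wz": -0.08,"gripper": 0.85}
    - {"x": 0.224,"y": -0.743,"z": 0.64,"wx": 0,"wy": 0,"wz": -0.08,"gripper": 0.85}
    - {"x": 0.224,"y": -0.743,"z": 0.64,"wx": 0,"wy": 0,"wz": -0.08,"gripper": 0.85}
    - {"x": 0.224,"y": -0.743,"z": 0.64,"wx": 0,"wy": 0,"wz": -0.08,"gripper": 0.85}
    - {"x": 0.224,"y": -0.743,"z": 0.64,"wx": 0,"wy": 0,"wz": -0.08,"gripper": 0.85}
    - {"x": 0.224,"y": -0.743,"z": 0.64,"wx": 0,"wy": 0,"wz": -0.08,"gripper": 0.85}

```text
t: 30.88
tcp_pos: [0.6641, -0.1899, 0.323]
tcp_rot: [0.737, 0.676, 0.001, 0.002]
contact_force: [0.3, 1.1, -1.3]
opening: 0.0798
grasp_force: 0.0
```

>>> play_rows:
  commands:
    - {"x": 0,"y": 0,"z": 0,"wx": 0,"wy": 0,"wz": 0,"gripper": 0.85}
    - {"x": 0,"y": 0,"z": 0,"wx": 0,"wy": 0,"wz": 0,"gripper": 0.85}
    - {"x": 0,"y": 0,"z": 0,"wx": 0,"wy": 0,"wz": 0,"gripper": 0.85}

```text
t: 31.13
tcp_pos: [0.6623, -0.1857, 0.319]
tcp_rot: [0.735, 0.678, -0.001, -0.002]
contact_force: [0.5, 0.8, 0.4]
opening: 0.0802
grasp_force: 0.0
```

```bash
python3 - <<'E'
from h import *
survey("square_tile stick long_tile cap cup","w8"); print(manip.read_state()["tcp_rot"])
E
```

```text
31.1333 [ 0.6623 -0.1857  0.319 ] [-0.4   0.4   1.07  0.    1.68 -0.32]
square_tile 0.77 bbox[333 200  45  44] rect(0.6793,-0.1667) cen(0.6791,-0.1666) 62x62 long-axis 1.489
stick       0.72 bbox[269  81  29 122] rect(0.6089,0.0024) cen(0.6085,-0.0009) 160x21 long-axis -1.530
cap         0.85 bbox[226 232  44  45] rect(0.5390,-0.1899) cen(0.5393,-0.1895) 60x45 long-axis 0.438
cap         0.31 bbox[269  80  25 124] rect(0.6158,-0.0135) cen(0.6159,-0.0173) 140x18 long-axis -1.529
cup         0.58 bbox[196  83  66  66] rect(0.5253,-0.0109) cen(0.5266,-0.0092) 82x70 long-axis -1.108
[ 7.35604198e-01  6.77411561e-01 -9.13783995e-05 -1.83493414e-04]
```

View pics/w8.png

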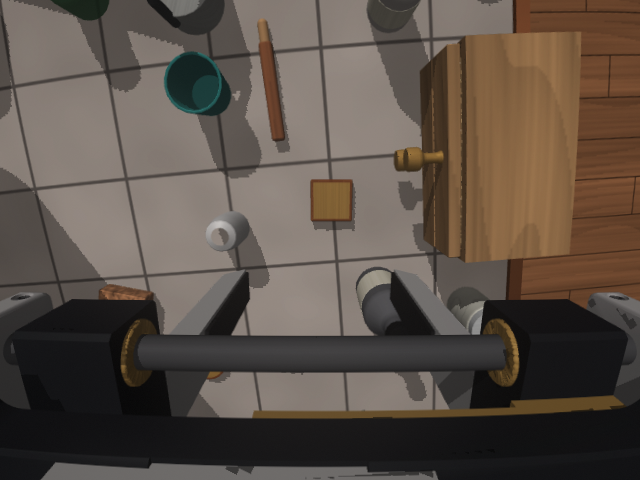

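The square has been knocked: it is now at pixel (332,200), about 2.6 cm from where it was. The stick lies properly behind the cup at (272,80). Next I check clearance to the chest knob at (395,160) and the spray bottle at (378,300).

```bash
python3 - <<'E'
from h import *
s=manip.read_state(); s["tcp_pos"]=[.6625,-.1865,.322]; c=cam("wrist",s)
for z in(.05,.1,.15): print(z,"knob",at_z(c,[[395,160],[422,160],[422,75],[424,240]],z)[:,:2].round(3).tolist())
c=cam("top")
print("spray top",at_z(c,[[444,185]],.1)); print(at_z(c,[[150+520/2.2,140+80/2.2],[150+523/2.2,140+55/2.2]],.08))
print("stick dir")
s=manip.read_state(); c=cam("wrist",s); print(at_z(c,[[377,277]],0),at_z(c,[[332,200]],.014))
E
```

```text
0.05 knob [[0.767, -0.119], [0.802, -0.122], [0.805, -0.017], [0.803, -0.23]]
0.1 knob [[0.756, -0.12], [0.787, -0.122], [0.79, -0.028], [0.788, -0.218]]
0.15 knob [[0.745, -0.12], [0.772, -0.122], [0.775, -0.04], [0.773, -0.206]]
spray top [[ 0.72784654 -0.30080074  0.1       ]]
[[ 0.75689157 -0.12030784  0.08      ]
 [ 0.79414097 -0.1249162   0.08      ]]
stick dir
[[ 0.74365558 -0.29573641  0.        ]] [[ 0.68197802 -0.16888661  0.014     ]]
```

>>> play_rows:
  commands:
    - {"x": 0.068,"y": 0.078,"z": 0,"wx": 0,"wy": 0,"wz": 0.5,"gripper": 0.85}
    - {"x": 0.068,"y": 0.078,"z": 0,"wx": 0,"wy": 0,"wz": 0.5,"gripper": 0.85}
    - {"x": 0.068,"y": 0.078,"z": 0,"wx": 0,"wy": 0,"wz": 0.5,"gripper": 0.85}
    - {"x": 0.068,"y": 0.078,"z": 0,"wx": 0,"wy": 0,"wz": 0.5,"gripper": 0.85}
    - {"x": 0.068,"y": 0.078,"z": 0,"wx": 0,"wy": 0,"wz": 0.5,"gripper": 0.85}
    - {"x": 0.068,"y": 0.078,"z": 0,"wx": 0,"wy": 0,"wz": 0.5,"gripper": 0.85}
    - {"x": 0.068,"y": 0.078,"z": 0,"wx": 0,"wy": 0,"wz": 0.5,"gripper": 0.85}

```text
t: 32.02
tcp_pos: [0.6802, -0.1679, 0.3211]
tcp_rot: [0.418, 0.908, -0.0, -0.0]
contact_force: [-0.6, 0.1, -0.7]
opening: 0.0797
grasp_force: 0.0
```

>>> play_rows:
  commands:
    - {"x": 0,"y": 0,"z": 0,"wx": 0,"wy": 0,"wz": 0.5,"gripper": 0.85}
    - {"x": 0,"y": 0,"z": 0,"wx": 0,"wy": 0,"wz": 0.5,"gripper": 0.85}
    - {"x": 0,"y": 0,"z": 0,"wx": 0,"wy": 0,"wz": 0.5,"gripper": 0.85}
    - {"x": 0,"y": 0,"z": 0,"wx": 0,"wy": 0,"wz": 0.5,"gripper": 0.85}
    - {"x": 0,"y": 0,"z": 0,"wx": 0,"wy": 0,"wz": 0.5,"gripper": 0.85}
    - {"x": 0,"y": 0,"z": 0,"wx": 0,"wy": 0,"wz": 0.5,"gripper": 0.85}
    - {"x": 0,"y": 0,"z": 0,"wx": 0,"wy": 0,"wz": 0.5,"gripper": 0.85}
    - {"x": 0,"y": 0,"z": 0,"wx": 0,"wy": 0,"wz": 0.5,"gripper": 0.85}

```text
t: 32.68
tcp_pos: [0.6802, -0.1679, 0.3211]
tcp_rot: [0.041, 0.999, -0.0, 0.0]
contact_force: [0.3, -0.1, 0.3]
opening: 0.08
grasp_force: 0.0
```

```bash
python3 - <<'E'
from h import *
survey("square_tile","w9"); print(manip.read_state()["tcp_rot"])
E
```

```text
32.6833 [ 0.6802 -0.1679  0.3211] [-0.37  0.43  1.03  0.    1.69 -1.85]
square_tile 0.60 bbox[321 211  48  40] rect(0.6783,-0.1658) cen(0.6782,-0.1665) 62x62 long-axis 1.487
[ 4.20450832e-02  9.99115714e-01  1.42819369e-05 -1.99912918e-05]
```

>>> play_rows:
  commands:
    - {"x": -0.006,"y": 0.004,"z": -0.1,"wx": 0,"wy": 0,"wz": 0,"gripper": 0.85}
    - {"x": -0.006,"y": 0.004,"z": -0.25,"wx": 0,"wy": 0,"wz": 0,"gripper": 0.85}
    - {"x": -0.006,"y": 0.004,"z": -0.4,"wx": 0,"wy": 0,"wz": 0,"gripper": 0.85}
    - {"x": -0.006,"y": 0.004,"z": -0.55,"wx": 0,"wy": 0,"wz": 0,"gripper": 0.85}
    - {"x": -0.006,"y": 0.004,"z": -0.7,"wx": 0,"wy": 0,"wz": 0,"gripper": 0.85}
    - {"x": -0.006,"y": 0.004,"z": -0.82,"wx": 0,"wy": 0,"wz": 0,"gripper": 0.85}
    - {"x": -0.006,"y": 0.004,"z": -0.94,"wx": 0,"wy": 0,"wz": 0,"gripper": 0.85}
    - {"x": -0.006,"y": 0.004,"z": -1.0,"wx": 0,"wy": 0,"wz": 0,"gripper": 0.85}

```text
t: 33.45
tcp_pos: [0.6757, -0.1659, 0.0661]
tcp_rot: [0.042, 0.999, 0.001, -0.003]
contact_force: [0.0, -0.1, 0.1]
opening: 0.08
grasp_force: 0.0
```

>>> play_rows:
  commands:
    - {"x": 0,"y": 0,"z": -0.07,"wx": 0,"wy": 0,"wz": 0,"gripper": 0.85}
    - {"x": 0,"y": 0,"z": -0.14,"wx": 0,"wy": 0,"wz": 0,"gripper": 0.85}
    - {"x": 0,"y": 0,"z": -0.2,"wx": 0,"wy": 0,"wz": 0,"gripper": 0.85}
    - {"x": 0,"y": 0,"z": -0.24,"wx": 0,"wy": 0,"wz": 0,"gripper": 0.85}
    - {"x": 0,"y": 0,"z": -0.265,"wx": 0,"wy": 0,"wz": 0,"gripper": 0.85}
    - {"x": 0,"y": 0,"z": -0.265,"wx": 0,"wy": 0,"wz": 0,"gripper": 0.85}
    - {"x": 0,"y": 0,"z": -0.265,"wx": 0,"wy": 0,"wz": 0,"gripper": 0.85}

```text
t: 34.03
tcp_pos: [0.6791, -0.1672, 0.0053]
tcp_rot: [0.042, 0.999, -0.0, 0.0]
contact_force: [-0.2, 0.4, 0.4]
opening: 0.08
grasp_force: 0.0
```

>>> play_rows:
  commands:
    - {"x": 0,"y": 0,"z": 0,"wx": 0,"wy": 0,"wz": 0,"gripper": 0}
    - {"x": 0,"y": 0,"z": 0,"wx": 0,"wy": 0,"wz": 0,"gripper": 0}
    - {"x": 0,"y": 0,"z": 0,"wx": 0,"wy": 0,"wz": 0,"gripper": 0}
    - {"x": 0,"y": 0,"z": 0,"wx": 0,"wy": 0,"wz": 0,"gripper": 0}
    - {"x": 0,"y": 0,"z": 0,"wx": 0,"wy": 0,"wz": 0,"gripper": 0}
    - {"x": 0,"y": 0,"z": 0,"wx": 0,"wy": 0,"wz": 0,"gripper": 0}

```text
t: 34.53
tcp_pos: [0.6795, -0.1675, 0.006]
tcp_rot: [0.041, 0.999, -0.0, 0.001]
contact_force: [-0.5, 0.2, 3.9]
opening: 0.0594
grasp_force: 30.0
```

>>> play_rows:
  commands:
    - {"x": 0,"y": 0,"z": 0.06,"wx": 0,"wy": 0,"wz": 0,"gripper": 0}
    - {"x": 0,"y": 0,"z": 0.16,"wx": 0,"wy": 0,"wz": 0,"gripper": 0}
    - {"x": 0,"y": 0,"z": 0.3,"wx": 0,"wy": 0,"wz": 0,"gripper": 0}
    - {"x": 0,"y": 0,"z": 0.42,"wx": 0,"wy": 0,"wz": 0,"gripper": 0}
    - {"x": 0,"y": 0,"z": 0.52,"wx": 0,"wy": 0,"wz": 0,"gripper": 0}
    - {"x": 0,"y": 0,"z": 0.56,"wx": 0,"wy": 0,"wz": 0,"gripper": 0}

```text
t: 35.03
tcp_pos: [0.6812, -0.1677, 0.1508]
tcp_rot: [0.041, 0.999, -0.001, 0.004]
contact_force: [1.5, 0.9, 0.1]
opening: 0.0595
grasp_force: 30.0
```

>>> play_rows:
  commands:
    - {"x": -0.038,"y": 0.017,"z": 0,"wx": 0,"wy": 0,"wz": -0.058,"gripper": 0}
    - {"x": -0.076,"y": 0.034,"z": 0,"wx": 0,"wy": 0,"wz": -0.115,"gripper": 0}
    - {"x": -0.114,"y": 0.051,"z": 0,"wx": 0,"wy": 0,"wz": -0.173,"gripper": 0}
    - {"x": -0.152,"y": 0.068,"z": 0,"wx": 0,"wy": 0,"wz": -0.23,"gripper": 0}
    - {"x": -0.19,"y": 0.085,"z": 0,"wx": 0,"wy": 0,"wz": -0.288,"gripper": 0}
    - {"x": -0.228,"y": 0.102,"z": 0,"wx": 0,"wy": 0,"wz": -0.345,"gripper": 0}
    - {"x": -0.266,"y": 0.119,"z": 0,"wx": 0,"wy": 0,"wz": -0.403,"gripper": 0}
    - {"x": -0.305,"y": 0.136,"z": 0,"wx": 0,"wy": 0,"wz": -0.46,"gripper": 0}

```text
t: 35.7
tcp_pos: [0.601, -0.1323, 0.1437]
tcp_rot: [0.394, 0.919, 0.0, -0.001]
contact_force: [-0.8, 0.1, -0.6]
opening: 0.0595
grasp_force: 30.0
```

>>> play_rows:
  commands:
    - {"x": -0.038,"y": 0.017,"z": 0,"wx": 0,"wy": 0,"wz": -0.058,"gripper": 0}
    - {"x": -0.076,"y": 0.034,"z": 0,"wx": 0,"wy": 0,"wz": -0.115,"gripper": 0}
    - {"x": -0.114,"y": 0.051,"z": 0,"wx": 0,"wy": 0,"wz": -0.173,"gripper": 0}
    - {"x": -0.152,"y": 0.068,"z": 0,"wx": 0,"wy": 0,"wz": -0.23,"gripper": 0}
    - {"x": -0.19,"y": 0.085,"z": 0,"wx": 0,"wy": 0,"wz": -0.288,"gripper": 0}
    - {"x": -0.228,"y": 0.102,"z": 0,"wx": 0,"wy": 0,"wz": -0.345,"gripper": 0}
    - {"x": -0.266,"y": 0.119,"z": 0,"wx": 0,"wy": 0,"wz": -0.403,"gripper": 0}
    - {"x": -0.305,"y": 0.136,"z": 0,"wx": 0,"wy": 0,"wz": -0.46,"gripper": 0}

```text
t: 36.37
tcp_pos: [0.5248, -0.0983, 0.1439]
tcp_rot: [0.693, 0.72, -0.0, -0.001]
contact_force: [0.6, -0.5, -0.2]
opening: 0.0596
grasp_force: 30.0
```

>>> play_rows:
  commands:
    - {"x": 0,"y": 0,"z": 0,"wx": 0,"wy": 0,"wz": 0,"gripper": 0}
    - {"x": 0,"y": 0,"z": -0.08,"wx": 0,"wy": 0,"wz": 0,"gripper": 0}
    - {"x": 0,"y": 0,"z": -0.2,"wx": 0,"wy": 0,"wz": 0,"gripper": 0}
    - {"x": 0,"y": 0,"z": -0.32,"wx": 0,"wy": 0,"wz": 0,"gripper": 0}
    - {"x": 0,"y": 0,"z": -0.42,"wx": 0,"wy": 0,"wz": 0,"gripper": 0}
    - {"x": 0,"y": 0,"z": -0.49,"wx": 0,"wy": 0,"wz": 0,"gripper": 0}
    - {"x": 0,"y": 0,"z": -0.53,"wx": 0,"wy": 0,"wz": 0,"gripper": 0}
    - {"x": 0,"y": 0,"z": -0.544,"wx": 0,"wy": 0,"wz": 0,"gripper": 0}

```text
t: 37.03
tcp_pos: [0.5246, -0.0985, 0.0065]
tcp_rot: [0.691, 0.722, -0.001, -0.002]
contact_force: [-1.0, 0.1, -0.9]
opening: 0.0596
grasp_force: 30.0
```

>>> play_rows:
  commands:
    - {"x": 0,"y": 0,"z": 0,"wx": 0,"wy": 0,"wz": 0,"gripper": 0}
    - {"x": 0,"y": 0,"z": -0.005,"wx": 0,"wy": 0,"wz": 0,"gripper": 0}
    - {"x": 0,"y": 0,"z": -0.01,"wx": 0,"wy": 0,"wz": 0,"gripper": 0}
    - {"x": 0,"y": 0,"z": -0.012,"wx": 0,"wy": 0,"wz": 0,"gripper": 0}
    - {"x": 0,"y": 0,"z": -0.012,"wx": 0,"wy": 0,"wz": 0,"gripper": 0}

```text
t: 37.45
tcp_pos: [0.527, -0.0993, 0.0068]
tcp_rot: [0.692, 0.722, 0.0, 0.001]
contact_force: [-0.3, 0.5, -2.6]
opening: 0.0595
grasp_force: 30.0
```

>>> play_rows:
  commands:
    - {"x": 0,"y": 0,"z": -0.006,"wx": 0,"wy": 0,"wz": 0,"gripper": 0}
    - {"x": 0,"y": 0,"z": -0.006,"wx": 0,"wy": 0,"wz": 0,"gripper": 0}
    - {"x": 0,"y": 0,"z": -0.006,"wx": 0,"wy": 0,"wz": 0,"gripper": 0.85}
    - {"x": 0,"y": 0,"z": -0.006,"wx": 0,"wy": 0,"wz": 0,"gripper": 0.85}
    - {"x": 0,"y": 0,"z": -0.006,"wx": 0,"wy": 0,"wz": 0,"gripper": 0.85}
    - {"x": 0,"y": 0,"z": -0.006,"wx": 0,"wy": 0,"wz": 0,"gripper": 0.85}
    - {"x": 0,"y": 0,"z": 0.1,"wx": 0,"wy": 0,"wz": 0,"gripper": 0.85}
    - {"x": 0,"y": 0,"z": 0.24,"wx": 0,"wy": 0,"wz": 0,"gripper": 0.85}

```text
t: 38.12
tcp_pos: [0.5224, -0.0978, 0.0628]
tcp_rot: [0.692, 0.722, -0.002, -0.004]
contact_force: [0.6, -0.6, 0.1]
opening: 0.0797
grasp_force: 0.0
```

>>> play_rows:
  commands:
    - {"x": 0,"y": 0,"z": 0.16,"wx": 0,"wy": 0,"wz": 0,"gripper": 0.85}
    - {"x": 0,"y": 0,"z": 0.32,"wx": 0,"wy": 0,"wz": 0,"gripper": 0.85}
    - {"x": 0,"y": 0,"z": 0.48,"wx": 0,"wy": 0,"wz": 0,"gripper": 0.85}
    - {"x": 0,"y": 0,"z": 0.64,"wx": 0,"wy": 0,"wz": 0,"gripper": 0.85}
    - {"x": 0,"y": 0,"z": 0.8,"wx": 0,"wy": 0,"wz": 0,"gripper": 0.85}
    - {"x": 0,"y": 0,"z": 0.9,"wx": 0,"wy": 0,"wz": 0,"gripper": 0.85}
    - {"x": 0,"y": 0,"z": 0.96,"wx": 0,"wy": 0,"wz": 0,"gripper": 0.85}

```text
t: 38.7
tcp_pos: [0.5278, -0.0996, 0.3107]
tcp_rot: [0.692, 0.722, 0.002, 0.003]
contact_force: [1.1, 0.1, 0.8]
opening: 0.0798
grasp_force: 0.0
```

>>> play_rows:
  commands:
    - {"x": 0.068,"y": -0.62,"z": 0,"wx": 0,"wy": 0,"wz": 0.433,"gripper": 0.7}
    - {"x": 0.068,"y": -0.62,"z": 0,"wx": 0,"wy": 0,"wz": 0.433,"gripper": 0.7}
    - {"x": 0.068,"y": -0.62,"z": 0,"wx": 0,"wy": 0,"wz": 0.433,"gripper": 0.7}
    - {"x": 0.068,"y": -0.62,"z": 0,"wx": 0,"wy": 0,"wz": 0.433,"gripper": 0.7}
    - {"x": 0.068,"y": -0.62,"z": 0,"wx": 0,"wy": 0,"wz": 0.433,"gripper": 0.7}
    - {"x": 0.068,"y": -0.62,"z": 0,"wx": 0,"wy": 0,"wz": 0.433,"gripper": 0.7}
    - {"x": 0.068,"y": -0.62,"z": 0,"wx": 0,"wy": 0,"wz": 0.433,"gripper": 0.7}
    - {"x": 0.068,"y": -0.62,"z": 0,"wx": 0,"wy": 0,"wz": 0.433,"gripper": 0.7}

```text
t: 39.37
tcp_pos: [0.543, -0.2541, 0.3054]
tcp_rot: [0.412, 0.911, 0.0, -0.0]
contact_force: [0.0, 0.0, 0.0]
opening: 0.0661
grasp_force: 0.0
```

>>> play_rows:
  commands:
    - {"x": 0.068,"y": -0.62,"z": 0,"wx": 0,"wy": 0,"wz": 0.433,"gripper": 0.7}
    - {"x": 0.068,"y": -0.62,"z": 0,"wx": 0,"wy": 0,"wz": 0.433,"gripper": 0.7}
    - {"x": 0.068,"y": -0.62,"z": 0,"wx": 0,"wy": 0,"wz": 0.433,"gripper": 0.7}
    - {"x": 0.068,"y": -0.62,"z": 0,"wx": 0,"wy": 0,"wz": 0.433,"gripper": 0.7}
    - {"x": 0.068,"y": -0.62,"z": 0,"wx": 0,"wy": 0,"wz": 0.433,"gripper": 0.7}
    - {"x": 0.068,"y": -0.62,"z": 0,"wx": 0,"wy": 0,"wz": 0.433,"gripper": 0.7}
    - {"x": 0.068,"y": -0.62,"z": 0,"wx": 0,"wy": 0,"wz": 0.433,"gripper": 0.7}
    - {"x": 0.068,"y": -0.62,"z": 0,"wx": 0,"wy": 0,"wz": 0.433,"gripper": 0.7}

```text
t: 40.03
tcp_pos: [0.5604, -0.4085, 0.3057]
tcp_rot: [0.085, 0.996, 0.0, -0.0]
contact_force: [0.0, 1.5, -0.4]
opening: 0.0657
grasp_force: 0.0
```

>>> play_rows:
  commands:
    - {"x": 0,"y": 0,"z": 0,"wx": 0,"wy": 0,"wz": 0,"gripper": 0.7}
    - {"x": 0,"y": 0,"z": 0,"wx": 0,"wy": 0,"wz": 0,"gripper": 0.7}
    - {"x": 0,"y": 0,"z": 0,"wx": 0,"wy": 0,"wz": 0,"gripper": 0.7}
    - {"x": 0,"y": 0,"z": 0,"wx": 0,"wy": 0,"wz": 0,"gripper": 0.7}

```text
t: 40.37
tcp_pos: [0.5603, -0.4086, 0.3062]
tcp_rot: [0.084, 0.996, -0.0, 0.0]
contact_force: [0.7, 0.3, -1.4]
opening: 0.0657
grasp_force: 0.0
```

```bash
python3 - <<'E'
from h import *
survey("long_tile round_tile square_tile cap","w10"); print(manip.read_state()["tcp_rot"])
E
```

```text
40.3667 [ 0.5603 -0.4086  0.3062] [-0.75  0.41  1.07 -0.    1.65 -2.16]
long_tile   0.58 bbox[317 213  28  68] rect(0.5597,-0.4099) cen(0.5599,-0.4099) 100x39 long-axis -0.178
round_tile  0.78 bbox[301 140  43  39] rect(0.4565,-0.4158) cen(0.4566,-0.4156) 60x59 long-axis -1.426
round_tile  0.19 bbox[531 153  48  48] rect(0.5257,-0.1005) cen(0.5261,-0.1001) 67x61 long-axis -1.557
square_tile 0.55 bbox[532 155  54  49] rect(0.5270,-0.0998) cen(0.5268,-0.0999) 68x62 long-axis -1.524
cap         0.73 bbox[472 165  56  40] rect(0.5263,-0.2128) cen(0.5263,-0.2127) 69x46 long-axis 1.419
[ 8.38826301e-02  9.96475642e-01 -1.99004411e-06  2.23888518e-06]
```

>>> play_rows:
  commands:
    - {"x": -0.003,"y": -0.005,"z": -0.1,"wx": 0,"wy": 0,"wz": -0.006,"gripper": 0.7}
    - {"x": -0.003,"y": -0.005,"z": -0.25,"wx": 0,"wy": 0,"wz": -0.006,"gripper": 0.7}
    - {"x": -0.003,"y": -0.005,"z": -0.4,"wx": 0,"wy": 0,"wz": -0.006,"gripper": 0.7}
    - {"x": -0.003,"y": -0.005,"z": -0.55,"wx": 0,"wy": 0,"wz": -0.006,"gripper": 0.7}
    - {"x": -0.003,"y": -0.005,"z": -0.7,"wx": 0,"wy": 0,"wz": -0.006,"gripper": 0.7}
    - {"x": -0.003,"y": -0.005,"z": -0.82,"wx": 0,"wy": 0,"wz": -0.006,"gripper": 0.7}
    - {"x": -0.003,"y": -0.005,"z": -0.94,"wx": 0,"wy": 0,"wz": -0.006,"gripper": 0.7}
    - {"x": -0.003,"y": -0.005,"z": -1.0,"wx": 0,"wy": 0,"wz": -0.006,"gripper": 0.7}

```text
t: 41.28
tcp_pos: [0.557, -0.4081, 0.0508]
tcp_rot: [0.089, 0.996, 0.002, -0.003]
contact_force: [-0.2, 1.4, -0.0]
opening: 0.0655
grasp_force: 0.0
```

>>> play_rows:
  commands:
    - {"x": 0,"y": 0,"z": -0.06,"wx": 0,"wy": 0,"wz": 0,"gripper": 0.7}
    - {"x": 0,"y": 0,"z": -0.11,"wx": 0,"wy": 0,"wz": 0,"gripper": 0.7}
    - {"x": 0,"y": 0,"z": -0.16,"wx": 0,"wy": 0,"wz": 0,"gripper": 0.7}
    - {"x": 0,"y": 0,"z": -0.19,"wx": 0,"wy": 0,"wz": 0,"gripper": 0.7}
    - {"x": 0,"y": 0,"z": -0.204,"wx": 0,"wy": 0,"wz": 0,"gripper": 0.7}
    - {"x": 0,"y": 0,"z": -0.204,"wx": 0,"wy": 0,"wz": 0,"gripper": 0.7}
    - {"x": 0,"y": 0,"z": -0.204,"wx": 0,"wy": 0,"wz": 0,"gripper": 0.7}

```text
t: 41.87
tcp_pos: [0.56, -0.4108, 0.0057]
tcp_rot: [0.089, 0.996, -0.0, 0.001]
contact_force: [0.9, -0.1, 0.3]
opening: 0.066
grasp_force: 0.0
```

>>> play_rows:
  commands:
    - {"x": 0,"y": 0,"z": 0,"wx": 0,"wy": 0,"wz": 0,"gripper": 0}
    - {"x": 0,"y": 0,"z": 0,"wx": 0,"wy": 0,"wz": 0,"gripper": 0}
    - {"x": 0,"y": 0,"z": 0,"wx": 0,"wy": 0,"wz": 0,"gripper": 0}
    - {"x": 0,"y": 0,"z": 0,"wx": 0,"wy": 0,"wz": 0,"gripper": 0}
    - {"x": 0,"y": 0,"z": 0,"wx": 0,"wy": 0,"wz": 0,"gripper": 0}
    - {"x": 0,"y": 0,"z": 0,"wx": 0,"wy": 0,"wz": 0,"gripper": 0}
    - {"x": 0,"y": 0,"z": 0,"wx": 0,"wy": 0,"wz": 0,"gripper": 0}

```text
t: 42.45
tcp_pos: [0.5597, -0.4107, 0.0055]
tcp_rot: [0.089, 0.996, -0.0, 0.0]
contact_force: [-0.3, -0.4, 1.6]
opening: 0.0391
grasp_force: 30.0
```

>>> play_rows:
  commands:
    - {"x": 0,"y": 0,"z": 0.06,"wx": 0,"wy": 0,"wz": 0,"gripper": 0}
    - {"x": 0,"y": 0,"z": 0.16,"wx": 0,"wy": 0,"wz": 0,"gripper": 0}
    - {"x": 0,"y": 0,"z": 0.3,"wx": 0,"wy": 0,"wz": 0,"gripper": 0}
    - {"x": 0,"y": 0,"z": 0.42,"wx": 0,"wy": 0,"wz": 0,"gripper": 0}
    - {"x": 0,"y": 0,"z": 0.52,"wx": 0,"wy": 0,"wz": 0,"gripper": 0}
    - {"x": 0,"y": 0,"z": 0.6,"wx": 0,"wy": 0,"wz": 0,"gripper": 0}
    - {"x": 0,"y": 0,"z": 0.6,"wx": 0,"wy": 0,"wz": 0,"gripper": 0}

```text
t: 43.03
tcp_pos: [0.5622, -0.4126, 0.1622]
tcp_rot: [0.088, 0.996, -0.003, 0.004]
contact_force: [0.4, -0.6, 0.7]
opening: 0.0391
grasp_force: 30.0
```

>>> play_rows:
  commands:
    - {"x": -0.03,"y": 0.1,"z": 0,"wx": 0,"wy": 0,"wz": -0.054,"gripper": 0}
    - {"x": -0.061,"y": 0.2,"z": 0,"wx": 0,"wy": 0,"wz": -0.108,"gripper": 0}
    - {"x": -0.092,"y": 0.3,"z": 0,"wx": 0,"wy": 0,"wz": -0.161,"gripper": 0}
    - {"x": -0.123,"y": 0.4,"z": 0,"wx": 0,"wy": 0,"wz": -0.215,"gripper": 0}
    - {"x": -0.153,"y": 0.5,"z": 0,"wx": 0,"wy": 0,"wz": -0.269,"gripper": 0}
    - {"x": -0.184,"y": 0.6,"z": 0,"wx": 0,"wy": 0,"wz": -0.322,"gripper": 0}
    - {"x": -0.215,"y": 0.7,"z": 0,"wx": 0,"wy": 0,"wz": -0.376,"gripper": 0}
    - {"x": -0.245,"y": 0.8,"z": 0,"wx": 0,"wy": 0,"wz": -0.43,"gripper": 0}

```text
t: 43.7
tcp_pos: [0.4966, -0.2084, 0.1533]
tcp_rot: [0.416, 0.91, 0.0, -0.001]
contact_force: [0.3, 0.0, -0.3]
opening: 0.0393
grasp_force: 30.0
```

>>> play_rows:
  commands:
    - {"x": -0.03,"y": 0.1,"z": 0,"wx": 0,"wy": 0,"wz": -0.054,"gripper": 0}
    - {"x": -0.061,"y": 0.2,"z": 0,"wx": 0,"wy": 0,"wz": -0.108,"gripper": 0}
    - {"x": -0.092,"y": 0.3,"z": 0,"wx": 0,"wy": 0,"wz": -0.161,"gripper": 0}
    - {"x": -0.123,"y": 0.4,"z": 0,"wx": 0,"wy": 0,"wz": -0.215,"gripper": 0}
    - {"x": -0.153,"y": 0.5,"z": 0,"wx": 0,"wy": 0,"wz": -0.269,"gripper": 0}
    - {"x": -0.184,"y": 0.6,"z": 0,"wx": 0,"wy": 0,"wz": -0.322,"gripper": 0}
    - {"x": -0.215,"y": 0.7,"z": 0,"wx": 0,"wy": 0,"wz": -0.376,"gripper": 0}
    - {"x": -0.245,"y": 0.8,"z": 0,"wx": 0,"wy": 0,"wz": -0.43,"gripper": 0}

```text
t: 44.37
tcp_pos: [0.4352, -0.0089, 0.1536]
tcp_rot: [0.694, 0.72, -0.001, -0.001]
contact_force: [0.0, 0.8, -1.1]
opening: 0.0392
grasp_force: 30.0
```

>>> play_rows:
  commands:
    - {"x": 0,"y": 0,"z": 0,"wx": 0,"wy": 0,"wz": 0,"gripper": 0}
    - {"x": 0,"y": 0,"z": -0.08,"wx": 0,"wy": 0,"wz": 0,"gripper": 0}
    - {"x": 0,"y": 0,"z": -0.2,"wx": 0,"wy": 0,"wz": 0,"gripper": 0}
    - {"x": 0,"y": 0,"z": -0.32,"wx": 0,"wy": 0,"wz": 0,"gripper": 0}
    - {"x": 0,"y": 0,"z": -0.42,"wx": 0,"wy": 0,"wz": 0,"gripper": 0}
    - {"x": 0,"y": 0,"z": -0.5,"wx": 0,"wy": 0,"wz": 0,"gripper": 0}
    - {"x": 0,"y": 0,"z": -0.55,"wx": 0,"wy": 0,"wz": 0,"gripper": 0}
    - {"x": 0,"y": 0,"z": -0.58,"wx": 0,"wy": 0,"wz": 0,"gripper": 0}

```text
t: 45.03
tcp_pos: [0.4345, -0.0102, 0.0072]
tcp_rot: [0.692, 0.722, -0.001, -0.002]
contact_force: [-0.8, -0.6, -1.0]
opening: 0.0394
grasp_force: 30.0
```

>>> play_rows:
  commands:
    - {"x": 0,"y": 0,"z": 0,"wx": 0,"wy": 0,"wz": 0,"gripper": 0}
    - {"x": 0,"y": 0,"z": -0.006,"wx": 0,"wy": 0,"wz": 0,"gripper": 0}
    - {"x": 0,"y": 0,"z": -0.012,"wx": 0,"wy": 0,"wz": 0,"gripper": 0}
    - {"x": 0,"y": 0,"z": -0.018,"wx": 0,"wy": 0,"wz": 0,"gripper": 0}
    - {"x": 0,"y": 0,"z": -0.02,"wx": 0,"wy": 0,"wz": 0,"gripper": 0}
    - {"x": 0,"y": 0,"z": -0.02,"wx": 0,"wy": 0,"wz": 0,"gripper": 0}

```text
t: 45.53
tcp_pos: [0.4376, -0.0104, 0.0054]
tcp_rot: [0.692, 0.722, 0.0, 0.001]
contact_force: [-0.8, 1.2, 0.1]
opening: 0.0397
grasp_force: 30.0
```

>>> play_rows:
  commands:
    - {"x": 0,"y": 0,"z": 0,"wx": 0,"wy": 0,"wz": 0,"gripper": 0.55}
    - {"x": 0,"y": 0,"z": 0,"wx": 0,"wy": 0,"wz": 0,"gripper": 0.55}
    - {"x": 0,"y": 0,"z": 0,"wx": 0,"wy": 0,"wz": 0,"gripper": 0.55}
    - {"x": 0,"y": 0,"z": 0,"wx": 0,"wy": 0,"wz": 0,"gripper": 0.55}
    - {"x": 0,"y": 0,"z": 0.1,"wx": 0,"wy": 0,"wz": 0,"gripper": 0.55}
    - {"x": 0,"y": 0,"z": 0.24,"wx": 0,"wy": 0,"wz": 0,"gripper": 0.55}
    - {"x": 0,"y": 0,"z": 0.4,"wx": 0,"wy": 0,"wz": 0,"gripper": 0.55}
    - {"x": 0,"y": 0,"z": 0.5,"wx": 0,"wy": 0,"wz": 0,"gripper": 0.85}

```text
t: 46.2
tcp_pos: [0.4384, -0.0105, 0.1332]
tcp_rot: [0.692, 0.722, 0.001, 0.002]
contact_force: [1.1, -0.5, 0.5]
opening: 0.0552
grasp_force: 0.0
```

>>> play_rows:
  commands:
    - {"x": 0.039,"y": -0.812,"z": 0.35,"wx": 0,"wy": 0,"wz": 0,"gripper": 0.85}
    - {"x": 0.039,"y": -0.812,"z": 0.35,"wx": 0,"wy": 0,"wz": 0,"gripper": 0.85}
    - {"x": 0.039,"y": -0.812,"z": 0.35,"wx": 0,"wy": 0,"wz": 0,"gripper": 0.85}
    - {"x": 0.039,"y": -0.812,"z": 0.35,"wx": 0,"wy": 0,"wz": 0,"gripper": 0.85}
    - {"x": 0.039,"y": -0.812,"z": 0.35,"wx": 0,"wy": 0,"wz": 0,"gripper": 0.85}
    - {"x": 0.039,"y": -0.812,"z": 0.35,"wx": 0,"wy": 0,"wz": 0,"gripper": 0.85}
    - {"x": 0.039,"y": -0.812,"z": 0.35,"wx": 0,"wy": 0,"wz": 0,"gripper": 0.85}
    - {"x": 0.039,"y": -0.812,"z": 0.35,"wx": 0,"wy": 0,"wz": 0,"gripper": 0.85}

```text
t: 46.87
tcp_pos: [0.4464, -0.2129, 0.2169]
tcp_rot: [0.692, 0.722, 0.0, -0.001]
contact_force: [1.0, 0.7, 0.0]
opening: 0.0796
grasp_force: 0.0
```

>>> play_rows:
  commands:
    - {"x": 0.039,"y": -0.812,"z": 0.3,"wx": 0,"wy": 0,"wz": 0,"gripper": 0.85}
    - {"x": 0.039,"y": -0.812,"z": 0.3,"wx": 0,"wy": 0,"wz": 0,"gripper": 0.85}
    - {"x": 0.039,"y": -0.812,"z": 0.3,"wx": 0,"wy": 0,"wz": 0,"gripper": 0.85}
    - {"x": 0.039,"y": -0.812,"z": 0.3,"wx": 0,"wy": 0,"wz": 0,"gripper": 0.85}
    - {"x": 0.039,"y": -0.812,"z": 0.3,"wx": 0,"wy": 0,"wz": 0,"gripper": 0.85}
    - {"x": 0.039,"y": -0.812,"z": 0.3,"wx": 0,"wy": 0,"wz": 0,"gripper": 0.85}
    - {"x": 0.039,"y": -0.812,"z": 0.3,"wx": 0,"wy": 0,"wz": 0,"gripper": 0.85}
    - {"x": 0.039,"y": -0.812,"z": 0.3,"wx": 0,"wy": 0,"wz": 0,"gripper": 0.85}

```text
t: 47.53
tcp_pos: [0.4566, -0.4137, 0.2905]
tcp_rot: [0.691, 0.723, 0.001, -0.002]
contact_force: [0.3, -0.2, -0.9]
opening: 0.0798
grasp_force: 0.0
```

>>> play_rows:
  commands:
    - {"x": 0,"y": 0,"z": 0,"wx": 0,"wy": 0,"wz": 0,"gripper": 0.85}
    - {"x": 0,"y": 0,"z": 0,"wx": 0,"wy": 0,"wz": 0,"gripper": 0.85}
    - {"x": 0,"y": 0,"z": 0,"wx": 0,"wy": 0,"wz": 0,"gripper": 0.85}
    - {"x": 0,"y": 0,"z": 0,"wx": 0,"wy": 0,"wz": 0,"gripper": 0.85}

```text
t: 47.87
tcp_pos: [0.4566, -0.4148, 0.2921]
tcp_rot: [0.691, 0.723, 0.0, -0.0]
contact_force: [0.1, -0.0, 0.2]
opening: 0.0801
grasp_force: 0.0
```

```bash
python3 - <<'E'
from h import *
survey("round_tile cap square_tile","w11"); print(manip.read_state()["tcp_rot"])
E
```

```text
47.8667 [ 0.4566 -0.4148  0.2921] [-0.88  0.25  1.32  0.    1.58 -0.92]
round_tile  0.83 bbox[319 217  43  42] rect(0.4569,-0.4155) cen(0.4571,-0.4153) 57x55 long-axis -1.527
cap         0.77 bbox[390  41  48  60] rect(0.5226,-0.2091) cen(0.5225,-0.2092) 63x46 long-axis 1.317
[6.91759324e-01 7.22128128e-01 7.48074071e-06 7.05634055e-05]
```

>>> play_rows:
  commands:
    - {"x": 0,"y": 0,"z": -0.1,"wx": 0,"wy": 0,"wz": 0,"gripper": 0.85}
    - {"x": 0,"y": 0,"z": -0.25,"wx": 0,"wy": 0,"wz": 0,"gripper": 0.85}
    - {"x": 0,"y": 0,"z": -0.4,"wx": 0,"wy": 0,"wz": 0,"gripper": 0.85}
    - {"x": 0,"y": 0,"z": -0.55,"wx": 0,"wy": 0,"wz": 0,"gripper": 0.85}
    - {"x": 0,"y": 0,"z": -0.68,"wx": 0,"wy": 0,"wz": 0,"gripper": 0.85}
    - {"x": 0,"y": 0,"z": -0.8,"wx": 0,"wy": 0,"wz": 0,"gripper": 0.85}
    - {"x": 0,"y": 0,"z": -0.87,"wx": 0,"wy": 0,"wz": 0,"gripper": 0.85}
    - {"x": 0,"y": 0,"z": -0.9,"wx": 0,"wy": 0,"wz": 0,"gripper": 0.85}

```text
t: 48.73
tcp_pos: [0.4544, -0.4141, 0.0632]
tcp_rot: [0.692, 0.722, 0.0, -0.004]
contact_force: [-0.5, -0.1, -1.0]
opening: 0.0801
grasp_force: 0.0
```

>>> play_rows:
  commands:
    - {"x": 0,"y": 0,"z": -0.06,"wx": 0,"wy": 0,"wz": 0,"gripper": 0.85}
    - {"x": 0,"y": 0,"z": -0.12,"wx": 0,"wy": 0,"wz": 0,"gripper": 0.85}
    - {"x": 0,"y": 0,"z": -0.18,"wx": 0,"wy": 0,"wz": 0,"gripper": 0.85}
    - {"x": 0,"y": 0,"z": -0.22,"wx": 0,"wy": 0,"wz": 0,"gripper": 0.85}
    - {"x": 0,"y": 0,"z": -0.246,"wx": 0,"wy": 0,"wz": 0,"gripper": 0.85}
    - {"x": 0,"y": 0,"z": -0.246,"wx": 0,"wy": 0,"wz": 0,"gripper": 0.85}
    - {"x": 0,"y": 0,"z": -0.246,"wx": 0,"wy": 0,"wz": 0,"gripper": 0.85}

```text
t: 49.32
tcp_pos: [0.4567, -0.4167, 0.0064]
tcp_rot: [0.692, 0.722, -0.0, 0.0]
contact_force: [0.5, 0.0, -0.5]
opening: 0.0799
grasp_force: 0.0
```

>>> play_rows:
  commands:
    - {"x": 0,"y": 0,"z": 0,"wx": 0,"wy": 0,"wz": 0,"gripper": 0}
    - {"x": 0,"y": 0,"z": 0,"wx": 0,"wy": 0,"wz": 0,"gripper": 0}
    - {"x": 0,"y": 0,"z": 0,"wx": 0,"wy": 0,"wz": 0,"gripper": 0}
    - {"x": 0,"y": 0,"z": 0,"wx": 0,"wy": 0,"wz": 0,"gripper": 0}
    - {"x": 0,"y": 0,"z": 0,"wx": 0,"wy": 0,"wz": 0,"gripper": 0}
    - {"x": 0,"y": 0,"z": 0,"wx": 0,"wy": 0,"wz": 0,"gripper": 0}

```text
t: 49.82
tcp_pos: [0.457, -0.4168, 0.0068]
tcp_rot: [0.692, 0.722, -0.0, 0.001]
contact_force: [1.0, 0.4, 3.5]
opening: 0.0591
grasp_force: 30.0
```

>>> play_rows:
  commands:
    - {"x": 0,"y": 0,"z": 0.06,"wx": 0,"wy": 0,"wz": 0,"gripper": 0}
    - {"x": 0,"y": 0,"z": 0.16,"wx": 0,"wy": 0,"wz": 0,"gripper": 0}
    - {"x": 0,"y": 0,"z": 0.3,"wx": 0,"wy": 0,"wz": 0,"gripper": 0}
    - {"x": 0,"y": 0,"z": 0.42,"wx": 0,"wy": 0,"wz": 0,"gripper": 0}
    - {"x": 0,"y": 0,"z": 0.5,"wx": 0,"wy": 0,"wz": 0,"gripper": 0}
    - {"x": 0,"y": 0,"z": 0.5,"wx": 0,"wy": 0,"wz": 0,"gripper": 0}

```text
t: 50.32
tcp_pos: [0.4589, -0.4192, 0.1365]
tcp_rot: [0.692, 0.722, -0.001, 0.005]
contact_force: [0.6, -1.6, 0.5]
opening: 0.0593
grasp_force: 30.0
```

>>> play_rows:
  commands:
    - {"x": 0.03,"y": 0.054,"z": 0,"wx": 0,"wy": 0,"wz": 0,"gripper": 0}
    - {"x": 0.08,"y": 0.144,"z": 0,"wx": 0,"wy": 0,"wz": 0,"gripper": 0}
    - {"x": 0.13,"y": 0.234,"z": 0,"wx": 0,"wy": 0,"wz": 0,"gripper": 0}
    - {"x": 0.18,"y": 0.324,"z": 0,"wx": 0,"wy": 0,"wz": 0,"gripper": 0}
    - {"x": 0.23,"y": 0.414,"z": 0,"wx": 0,"wy": 0,"wz": 0,"gripper": 0}
    - {"x": 0.27,"y": 0.486,"z": 0,"wx": 0,"wy": 0,"wz": 0,"gripper": 0}
    - {"x": 0.3,"y": 0.54,"z": 0,"wx": 0,"wy": 0,"wz": 0,"gripper": 0}
    - {"x": 0.308,"y": 0.554,"z": 0,"wx": 0,"wy": 0,"wz": 0,"gripper": 0}

```text
t: 50.98
tcp_pos: [0.5328, -0.2731, 0.1274]
tcp_rot: [0.691, 0.723, 0.0, -0.003]
contact_force: [0.0, 0.3, -1.4]
opening: 0.0588
grasp_force: 30.0
```

>>> play_rows:
  commands:
    - {"x": 0,"y": 0,"z": 0,"wx": 0,"wy": 0,"wz": 0,"gripper": 0}
    - {"x": 0,"y": 0,"z": -0.08,"wx": 0,"wy": 0,"wz": 0,"gripper": 0}
    - {"x": 0,"y": 0,"z": -0.2,"wx": 0,"wy": 0,"wz": 0,"gripper": 0}
    - {"x": 0,"y": 0,"z": -0.32,"wx": 0,"wy": 0,"wz": 0,"gripper": 0}
    - {"x": 0,"y": 0,"z": -0.4,"wx": 0,"wy": 0,"wz": 0,"gripper": 0}
    - {"x": 0,"y": 0,"z": -0.45,"wx": 0,"wy": 0,"wz": 0,"gripper": 0}
    - {"x": 0,"y": 0,"z": -0.48,"wx": 0,"wy": 0,"wz": 0,"gripper": 0}
    - {"x": 0,"y": 0,"z": -0.48,"wx": 0,"wy": 0,"wz": 0,"gripper": 0}

```text
t: 51.65
tcp_pos: [0.5318, -0.2774, 0.0087]
tcp_rot: [0.692, 0.722, -0.0, -0.002]
contact_force: [-0.5, 0.3, -1.3]
opening: 0.0593
grasp_force: 30.0
```

>>> play_rows:
  commands:
    - {"x": 0,"y": 0,"z": -0.006,"wx": 0,"wy": 0,"wz": 0,"gripper": 0}
    - {"x": 0,"y": 0,"z": -0.012,"wx": 0,"wy": 0,"wz": 0,"gripper": 0}
    - {"x": 0,"y": 0,"z": -0.018,"wx": 0,"wy": 0,"wz": 0,"gripper": 0}
    - {"x": 0,"y": 0,"z": -0.02,"wx": 0,"wy": 0,"wz": 0,"gripper": 0}
    - {"x": 0,"y": 0,"z": -0.02,"wx": 0,"wy": 0,"wz": 0,"gripper": 0}

```text
t: 52.07
tcp_pos: [0.5341, -0.2783, 0.0068]
tcp_rot: [0.692, 0.722, 0.0, 0.001]
contact_force: [-0.6, -0.1, -0.0]
opening: 0.0591
grasp_force: 30.0
```

>>> play_rows:
  commands:
    - {"x": 0,"y": 0,"z": 0,"wx": 0,"wy": 0,"wz": 0,"gripper": 0.85}
    - {"x": 0,"y": 0,"z": 0,"wx": 0,"wy": 0,"wz": 0,"gripper": 0.85}
    - {"x": 0,"y": 0,"z": 0,"wx": 0,"wy": 0,"wz": 0,"gripper": 0.85}
    - {"x": 0,"y": 0,"z": 0,"wx": 0,"wy": 0,"wz": 0,"gripper": 0.85}
    - {"x": 0,"y": 0,"z": 0.1,"wx": 0,"wy": 0,"wz": 0,"gripper": 0.85}
    - {"x": 0,"y": 0,"z": 0.24,"wx": 0,"wy": 0,"wz": 0,"gripper": 0.85}
    - {"x": 0,"y": 0,"z": 0.4,"wx": 0,"wy": 0,"wz": 0,"gripper": 0.85}
    - {"x": 0,"y": 0,"z": 0.56,"wx": 0,"wy": 0,"wz": 0,"gripper": 0.85}

```text
t: 52.73
tcp_pos: [0.5326, -0.2772, 0.1465]
tcp_rot: [0.692, 0.722, -0.0, -0.001]
contact_force: [0.5, -0.4, 0.0]
opening: 0.0797
grasp_force: 0.0
```

>>> play_rows:
  commands:
    - {"x": 0,"y": 0,"z": 0.6,"wx": 0,"wy": 0,"wz": 0,"gripper": 0.85}
    - {"x": 0,"y": 0,"z": 0.6,"wx": 0,"wy": 0,"wz": 0,"gripper": 0.85}
    - {"x": 0,"y": 0,"z": 0.6,"wx": 0,"wy": 0,"wz": 0,"gripper": 0.85}
    - {"x": 0,"y": 0,"z": 0.6,"wx": 0,"wy": 0,"wz": 0,"gripper": 0.85}

```text
t: 53.07
tcp_pos: [0.5348, -0.2786, 0.3019]
tcp_rot: [0.692, 0.722, 0.001, 0.004]
contact_force: [0.7, 0.2, 0.6]
opening: 0.08
grasp_force: 0.0
```

>>> play_rows:
  commands:
    - {"x": 0.226,"y": 0.953,"z": 0,"wx": 0,"wy": 0,"wz": 0.101,"gripper": 0.85}
    - {"x": 0.226,"y": 0.953,"z": 0,"wx": 0,"wy": 0,"wz": 0.101,"gripper": 0.85}
    - {"x": 0.226,"y": 0.953,"z": 0,"wx": 0,"wy": 0,"wz": 0.101,"gripper": 0.85}
    - {"x": 0.226,"y": 0.953,"z": 0,"wx": 0,"wy": 0,"wz": 0.101,"gripper": 0.85}
    - {"x": 0.226,"y": 0.953,"z": 0,"wx": 0,"wy": 0,"wz": 0.101,"gripper": 0.85}
    - {"x": 0.226,"y": 0.953,"z": 0,"wx": 0,"wy": 0,"wz": 0.101,"gripper": 0.85}
    - {"x": 0.226,"y": 0.953,"z": 0,"wx": 0,"wy": 0,"wz": 0.101,"gripper": 0.85}
    - {"x": 0.226,"y": 0.953,"z": 0,"wx": 0,"wy": 0,"wz": 0.101,"gripper": 0.85}

```text
t: 53.73
tcp_pos: [0.59, -0.0376, 0.2958]
tcp_rot: [0.631, 0.776, -0.0, 0.0]
contact_force: [-0.2, -0.8, 0.8]
opening: 0.0802
grasp_force: 0.0
```

>>> play_rows:
  commands:
    - {"x": 0.226,"y": 0.953,"z": 0,"wx": 0,"wy": 0,"wz": 0.101,"gripper": 0.85}
    - {"x": 0.226,"y": 0.953,"z": 0,"wx": 0,"wy": 0,"wz": 0.101,"gripper": 0.85}
    - {"x": 0.226,"y": 0.953,"z": 0,"wx": 0,"wy": 0,"wz": 0.101,"gripper": 0.85}
    - {"x": 0.226,"y": 0.953,"z": 0,"wx": 0,"wy": 0,"wz": 0.101,"gripper": 0.85}
    - {"x": 0.226,"y": 0.953,"z": 0,"wx": 0,"wy": 0,"wz": 0.101,"gripper": 0.85}
    - {"x": 0.226,"y": 0.953,"z": 0,"wx": 0,"wy": 0,"wz": 0.101,"gripper": 0.85}
    - {"x": 0.226,"y": 0.953,"z": 0,"wx": 0,"wy": 0,"wz": 0.101,"gripper": 0.85}
    - {"x": 0.226,"y": 0.953,"z": 0,"wx": 0,"wy": 0,"wz": 0.101,"gripper": 0.85}

```text
t: 54.4
tcp_pos: [0.6467, 0.1986, 0.295]
tcp_rot: [0.569, 0.823, -0.001, -0.0]
contact_force: [0.2, 0.3, -0.7]
opening: 0.0801
grasp_force: 0.0
```

>>> play_rows:
  commands:
    - {"x": 0,"y": 0,"z": 0,"wx": 0,"wy": 0,"wz": 0,"gripper": 0.85}
    - {"x": 0,"y": 0,"z": 0,"wx": 0,"wy": 0,"wz": 0,"gripper": 0.85}
    - {"x": 0,"y": 0,"z": 0,"wx": 0,"wy": 0,"wz": 0,"gripper": 0.85}
    - {"x": 0,"y": 0,"z": 0,"wx": 0,"wy": 0,"wz": 0,"gripper": 0.85}

```text
t: 54.73
tcp_pos: [0.6466, 0.1968, 0.2962]
tcp_rot: [0.57, 0.822, 0.0, 0.0]
contact_force: [1.3, -1.3, 0.4]
opening: 0.08
grasp_force: 0.0
```

```bash
python3 - <<'E'
from h import *
survey("hex_tile","w12"); print(manip.read_state()["tcp_rot"])
E
```

```text
54.7333 [0.6466 0.1968 0.2962] [ 0.17  0.37  1.14 -0.    1.62 -0.19]
hex_tile    0.74 bbox[319 213  46  50] rect(0.6468,0.2004) cen(0.6469,0.2001) 67x60 long-axis -1.200
[5.69763559e-01 8.21808652e-01 7.80635788e-05 1.42040047e-04]
```

View pics/w12.png

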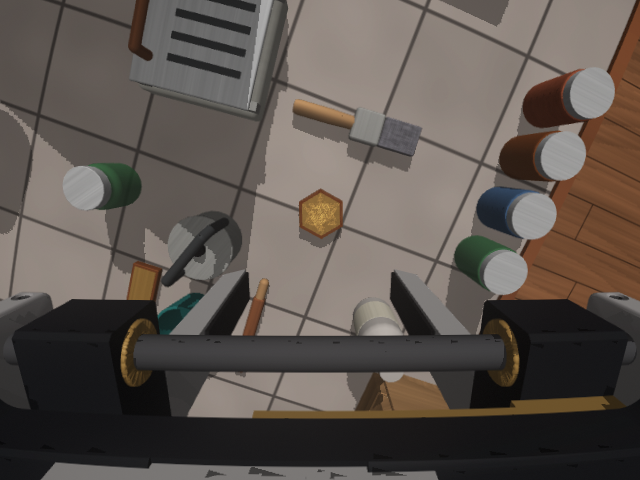

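Hex at (321,213), with flats facing the fingers. The guard is down and the pot stands left of the cup. Picking the hex.

>>> play_rows:
  commands:
    - {"x": 0,"y": 0.012,"z": -0.1,"wx": 0,"wy": 0,"wz": 0,"gripper": 0.85}
    - {"x": 0,"y": 0.012,"z": -0.25,"wx": 0,"wy": 0,"wz": 0,"gripper": 0.85}
    - {"x": 0,"y": 0.012,"z": -0.4,"wx": 0,"wy": 0,"wz": 0,"gripper": 0.85}
    - {"x": 0,"y": 0.012,"z": -0.55,"wx": 0,"wy": 0,"wz": 0,"gripper": 0.85}
    - {"x": 0,"y": 0.012,"z": -0.68,"wx": 0,"wy": 0,"wz": 0,"gripper": 0.85}
    - {"x": 0,"y": 0.012,"z": -0.8,"wx": 0,"wy": 0,"wz": 0,"gripper": 0.85}
    - {"x": 0,"y": 0.012,"z": -0.87,"wx": 0,"wy": 0,"wz": 0,"gripper": 0.85}
    - {"x": 0,"y": 0.012,"z": -0.9,"wx": 0,"wy": 0,"wz": 0,"gripper": 0.85}

```text
t: 55.5
tcp_pos: [0.6434, 0.2007, 0.0664]
tcp_rot: [0.569, 0.822, -0.003, -0.003]
contact_force: [-0.6, 0.1, 0.1]
opening: 0.0799
grasp_force: 0.0
```

>>> play_rows:
  commands:
    - {"x": 0,"y": 0,"z": -0.06,"wx": 0,"wy": 0,"wz": 0,"gripper": 0.85}
    - {"x": 0,"y": 0,"z": -0.12,"wx": 0,"wy": 0,"wz": 0,"gripper": 0.85}
    - {"x": 0,"y": 0,"z": -0.18,"wx": 0,"wy": 0,"wz": 0,"gripper": 0.85}
    - {"x": 0,"y": 0,"z": -0.23,"wx": 0,"wy": 0,"wz": 0,"gripper": 0.85}
    - {"x": 0,"y": 0,"z": -0.26,"wx": 0,"wy": 0,"wz": 0,"gripper": 0.85}
    - {"x": 0,"y": 0,"z": -0.26,"wx": 0,"wy": 0,"wz": 0,"gripper": 0.85}
    - {"x": 0,"y": 0,"z": -0.26,"wx": 0,"wy": 0,"wz": 0,"gripper": 0.85}

```text
t: 56.08
tcp_pos: [0.6462, 0.2017, 0.0054]
tcp_rot: [0.569, 0.822, -0.0, -0.0]
contact_force: [-0.2, -0.8, 0.6]
opening: 0.0803
grasp_force: 0.0
```

>>> play_rows:
  commands:
    - {"x": 0,"y": 0,"z": 0,"wx": 0,"wy": 0,"wz": 0,"gripper": 0}
    - {"x": 0,"y": 0,"z": 0,"wx": 0,"wy": 0,"wz": 0,"gripper": 0}
    - {"x": 0,"y": 0,"z": 0,"wx": 0,"wy": 0,"wz": 0,"gripper": 0}
    - {"x": 0,"y": 0,"z": 0,"wx": 0,"wy": 0,"wz": 0,"gripper": 0}
    - {"x": 0,"y": 0,"z": 0,"wx": 0,"wy": 0,"wz": 0,"gripper": 0}
    - {"x": 0,"y": 0,"z": 0,"wx": 0,"wy": 0,"wz": 0,"gripper": 0}

```text
t: 56.58
tcp_pos: [0.6471, 0.2018, 0.0069]
tcp_rot: [0.569, 0.822, 0.001, 0.001]
contact_force: [-1.1, -0.6, 4.5]
opening: 0.0597
grasp_force: 30.0
```

>>> play_rows:
  commands:
    - {"x": 0,"y": 0,"z": 0.06,"wx": 0,"wy": 0,"wz": 0,"gripper": 0}
    - {"x": 0,"y": 0,"z": 0.16,"wx": 0,"wy": 0,"wz": 0,"gripper": 0}
    - {"x": 0,"y": 0,"z": 0.3,"wx": 0,"wy": 0,"wz": 0,"gripper": 0}
    - {"x": 0,"y": 0,"z": 0.44,"wx": 0,"wy": 0,"wz": 0,"gripper": 0}
    - {"x": 0,"y": 0,"z": 0.54,"wx": 0,"wy": 0,"wz": 0,"gripper": 0}
    - {"x": 0,"y": 0,"z": 0.6,"wx": 0,"wy": 0,"wz": 0,"gripper": 0}
    - {"x": 0,"y": 0,"z": 0.6,"wx": 0,"wy": 0,"wz": 0,"gripper": 0}

```text
t: 57.17
tcp_pos: [0.6497, 0.2024, 0.1623]
tcp_rot: [0.569, 0.822, 0.004, 0.004]
contact_force: [0.6, -0.3, -1.3]
opening: 0.0596
grasp_force: 30.0
```

>>> play_rows:
  commands:
    - {"x": -0.05,"y": -0.098,"z": 0,"wx": 0,"wy": 0,"wz": 0.03,"gripper": 0}
    - {"x": -0.101,"y": -0.197,"z": 0,"wx": 0,"wy": 0,"wz": 0.06,"gripper": 0}
    - {"x": -0.151,"y": -0.295,"z": 0,"wx": 0,"wy": 0,"wz": 0.09,"gripper": 0}
    - {"x": -0.202,"y": -0.394,"z": 0,"wx": 0,"wy": 0,"wz": 0.125,"gripper": 0}
    - {"x": -0.252,"y": -0.492,"z": 0,"wx": 0,"wy": 0,"wz": 0.155,"gripper": 0}
    - {"x": -0.303,"y": -0.591,"z": 0,"wx": 0,"wy": 0,"wz": 0.185,"gripper": 0}
    - {"x": -0.353,"y": -0.689,"z": 0,"wx": 0,"wy": 0,"wz": 0.22,"gripper": 0}
    - {"x": -0.404,"y": -0.788,"z": 0,"wx": 0,"wy": 0,"wz": 0.25,"gripper": 0}

```text
t: 57.83
tcp_pos: [0.5434, 0.0039, 0.1543]
tcp_rot: [0.396, 0.918, -0.0, -0.001]
contact_force: [0.0, -1.4, -1.1]
opening: 0.0594
grasp_force: 30.0
```

>>> play_rows:
  commands:
    - {"x": -0.05,"y": -0.098,"z": 0,"wx": 0,"wy": 0,"wz": 0.03,"gripper": 0}
    - {"x": -0.101,"y": -0.197,"z": 0,"wx": 0,"wy": 0,"wz": 0.06,"gripper": 0}
    - {"x": -0.151,"y": -0.295,"z": 0,"wx": 0,"wy": 0,"wz": 0.09,"gripper": 0}
    - {"x": -0.202,"y": -0.394,"z": 0,"wx": 0,"wy": 0,"wz": 0.125,"gripper": 0}
    - {"x": -0.252,"y": -0.492,"z": 0,"wx": 0,"wy": 0,"wz": 0.155,"gripper": 0}
    - {"x": -0.303,"y": -0.591,"z": 0,"wx": 0,"wy": 0,"wz": 0.185,"gripper": 0}
    - {"x": -0.353,"y": -0.689,"z": 0,"wx": 0,"wy": 0,"wz": 0.22,"gripper": 0}
    - {"x": -0.404,"y": -0.788,"z": 0,"wx": 0,"wy": 0,"wz": 0.25,"gripper": 0}

```text
t: 58.5
tcp_pos: [0.4426, -0.1926, 0.1545]
tcp_rot: [0.21, 0.978, 0.0, -0.001]
contact_force: [0.5, 0.3, -0.8]
opening: 0.0597
grasp_force: 30.0
```

>>> play_rows:
  commands:
    - {"x": 0,"y": 0,"z": 0,"wx": 0,"wy": 0,"wz": 0,"gripper": 0}
    - {"x": 0,"y": 0,"z": 0,"wx": 0,"wy": 0,"wz": 0,"gripper": 0}
    - {"x": 0,"y": 0,"z": 0,"wx": 0,"wy": 0,"wz": 0,"gripper": 0}

```text
t: 58.75
tcp_pos: [0.4439, -0.1916, 0.155]
tcp_rot: [0.212, 0.977, 0.001, -0.001]
contact_force: [-0.1, -0.6, -0.2]
opening: 0.0593
grasp_force: 30.0
```

Small y trim of −3 mm while lowering, then release, rise and survey everything.

>>> play_rows:
  commands:
    - {"x": 0,"y": -0.012,"z": 0,"wx": 0,"wy": 0,"wz": 0,"gripper": 0}
    - {"x": 0,"y": -0.012,"z": -0.08,"wx": 0,"wy": 0,"wz": 0,"gripper": 0}
    - {"x": 0,"y": -0.012,"z": -0.2,"wx": 0,"wy": 0,"wz": 0,"gripper": 0}
    - {"x": 0,"y": -0.012,"z": -0.32,"wx": 0,"wy": 0,"wz": 0,"gripper": 0}
    - {"x": 0,"y": -0.012,"z": -0.42,"wx": 0,"wy": 0,"wz": 0,"gripper": 0}
    - {"x": 0,"y": -0.012,"z": -0.5,"wx": 0,"wy": 0,"wz": 0,"gripper": 0}
    - {"x": 0,"y": -0.012,"z": -0.55,"wx": 0,"wy": 0,"wz": 0,"gripper": 0}
    - {"x": 0,"y": -0.012,"z": -0.575,"wx": 0,"wy": 0,"wz": 0,"gripper": 0}

```text
t: 59.42
tcp_pos: [0.4433, -0.1932, 0.0097]
tcp_rot: [0.21, 0.978, 0.001, -0.002]
contact_force: [-0.0, -0.4, -0.7]
opening: 0.0593
grasp_force: 30.0
```

>>> play_rows:
  commands:
    - {"x": 0,"y": 0,"z": 0,"wx": 0,"wy": 0,"wz": 0,"gripper": 0}
    - {"x": 0,"y": 0,"z": -0.008,"wx": 0,"wy": 0,"wz": 0,"gripper": 0}
    - {"x": 0,"y": 0,"z": -0.014,"wx": 0,"wy": 0,"wz": 0,"gripper": 0}
    - {"x": 0,"y": 0,"z": -0.02,"wx": 0,"wy": 0,"wz": 0,"gripper": 0}
    - {"x": 0,"y": 0,"z": -0.022,"wx": 0,"wy": 0,"wz": 0,"gripper": 0}
    - {"x": 0,"y": 0,"z": -0.022,"wx": 0,"wy": 0,"wz": 0,"gripper": 0}

```text
t: 59.92
tcp_pos: [0.4448, -0.1956, 0.0071]
tcp_rot: [0.211, 0.977, -0.0, 0.001]
contact_force: [0.1, 0.8, -0.1]
opening: 0.0594
grasp_force: 30.0
```

>>> play_rows:
  commands:
    - {"x": 0,"y": 0,"z": 0,"wx": 0,"wy": 0,"wz": 0,"gripper": 0.85}
    - {"x": 0,"y": 0,"z": 0,"wx": 0,"wy": 0,"wz": 0,"gripper": 0.85}
    - {"x": 0,"y": 0,"z": 0,"wx": 0,"wy": 0,"wz": 0,"gripper": 0.85}
    - {"x": 0,"y": 0,"z": 0,"wx": 0,"wy": 0,"wz": 0,"gripper": 0.85}
    - {"x": 0,"y": 0,"z": 0.1,"wx": 0,"wy": 0,"wz": 0,"gripper": 0.85}
    - {"x": 0,"y": 0,"z": 0.24,"wx": 0,"wy": 0,"wz": 0,"gripper": 0.85}
    - {"x": 0,"y": 0,"z": 0.4,"wx": 0,"wy": 0,"wz": 0,"gripper": 0.85}
    - {"x": 0,"y": 0,"z": 0.56,"wx": 0,"wy": 0,"wz": 0,"gripper": 0.85}

```text
t: 60.58
tcp_pos: [0.4436, -0.1947, 0.1475]
tcp_rot: [0.211, 0.977, 0.0, -0.001]
contact_force: [0.7, -0.8, 0.1]
opening: 0.0798
grasp_force: 0.0
```

>>> play_rows:
  commands:
    - {"x": 0.3,"y": 0.38,"z": 0.7,"wx": 0,"wy": 0,"wz": 0.27,"gripper": 0.85}
    - {"x": 0.3,"y": 0.38,"z": 0.7,"wx": 0,"wy": 0,"wz": 0.27,"gripper": 0.85}
    - {"x": 0.3,"y": 0.38,"z": 0.7,"wx": 0,"wy": 0,"wz": 0.27,"gripper": 0.85}
    - {"x": 0.3,"y": 0.38,"z": 0.7,"wx": 0,"wy": 0,"wz": 0.27,"gripper": 0.85}
    - {"x": 0.3,"y": 0.38,"z": 0.7,"wx": 0,"wy": 0,"wz": 0.27,"gripper": 0.85}
    - {"x": 0.3,"y": 0.38,"z": 0.7,"wx": 0,"wy": 0,"wz": 0.27,"gripper": 0.85}
    - {"x": 0.3,"y": 0.38,"z": 0.7,"wx": 0,"wy": 0,"wz": 0.27,"gripper": 0.85}
    - {"x": 0.3,"y": 0.38,"z": 0.7,"wx": 0,"wy": 0,"wz": 0.27,"gripper": 0.85}

```text
t: 61.25
tcp_pos: [0.5189, -0.1003, 0.3208]
tcp_rot: [0.0, 1.0, -0.0, -0.001]
contact_force: [-0.5, 0.1, -0.6]
opening: 0.0801
grasp_force: 0.0
```

>>> play_rows:
  commands:
    - {"x": 0.4,"y": 0,"z": 0.4,"wx": 0,"wy": 0,"wz": 0,"gripper": 0.85}
    - {"x": 0.4,"y": 0,"z": 0.4,"wx": 0,"wy": 0,"wz": 0,"gripper": 0.85}
    - {"x": 0.4,"y": 0,"z": 0.4,"wx": 0,"wy": 0,"wz": 0,"gripper": 0.85}
    - {"x": 0.4,"y": 0,"z": 0.4,"wx": 0,"wy": 0,"wz": 0,"gripper": 0.85}
    - {"x": 0.4,"y": 0,"z": 0.4,"wx": 0,"wy": 0,"wz": 0,"gripper": 0.85}
    - {"x": 0.4,"y": 0,"z": 0.4,"wx": 0,"wy": 0,"wz": 0,"gripper": 0.85}
    - {"x": 0.4,"y": 0,"z": 0.4,"wx": 0,"wy": 0,"wz": 0,"gripper": 0.85}
    - {"x": 0.4,"y": 0,"z": 0.4,"wx": 0,"wy": 0,"wz": 0,"gripper": 0.85}

```text
t: 61.92
tcp_pos: [0.6178, -0.1006, 0.4189]
tcp_rot: [0.001, 1.0, 0.001, -0.002]
contact_force: [0.2, -0.3, 0.0]
opening: 0.0801
grasp_force: 0.0
```

```bash
python3 - <<'E'
from h import *
survey("cup cap long_tile square_tile hex_tile round_tile stick pot","w13")
E
```

```text
61.9167 [ 0.6178 -0.1006  0.4189] [-0.3   0.25  1.06 -0.    1.84 -1.87]
cup         0.60 bbox[379 148  43  46] rect(0.5207,-0.0056) cen(0.5212,-0.0062) 69x68 long-axis -0.301
cap         0.61 bbox[260 155  34  30] rect(0.5312,-0.1899) cen(0.5312,-0.1895) 51x45 long-axis 1.561
long_tile   0.82 bbox[373  97  62  32] rect(0.4384,-0.0100) cen(0.4381,-0.0100) 100x43 long-axis -1.518
long_tile   0.64 bbox[218 157  37  35] rect(0.5344,-0.2746) cen(0.5339,-0.2751) 62x60 long-axis 1.243
square_tile 0.93 bbox[319 153  41  37] rect(0.5270,-0.0972) cen(0.5266,-0.0979) 61x58 long-axis 1.568
square_tile 0.65 bbox[458 144  78  54] rect(0.5125,0.1333) cen(0.5146,0.1307) 123x91 long-axis -1.161
hex_tile    0.72 bbox[260 104  44  41] rect(0.4480,-0.1956) cen(0.4477,-0.1953) 68x61 long-axis -1.467
round_tile  0.96 bbox[216 156  36  33] rect(0.5331,-0.2756) cen(0.5337,-0.2746) 60x60 long-axis 1.519
stick       0.58 bbox[378 202  89  17] rect(0.6079,0.0015) cen(0.6081,-0.0023) 157x19 long-axis -1.524
pot         0.97 bbox[458 145  76  54] rect(0.5124,0.1330) cen(0.5151,0.1306) 126x92 long-axis -1.179
```

View pics/w13.png

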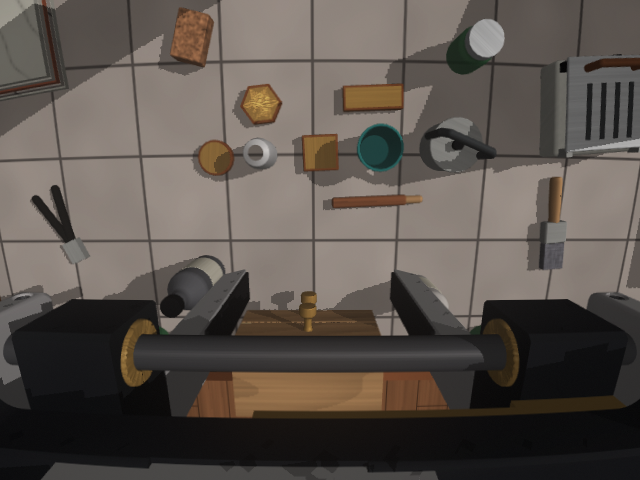

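All pieces sit around cup (379,148) and cap (260,155) as asked. Offsets from the targets are within a few mm, the guard is lowered, and the bystanders look unmoved.

```bash
python3 -c "
from h import *
print(manip.finish_job())"
```

```text
the job is handed in; nothing more can be done
None
```

I handed the job in after about 62 s of the 210 s. The pot stands left of the cup, the guard is down on its stops, and all five pieces are laid out within a few mm of where I aimed; no verdict came back.

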